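# Set up the solder reel stand

## Robot

A 6-joint arm with a two-finger parallel gripper is mounted at the origin on a cart in front of the work surface, level with it; the furniture and walls round the work are solid. World frame = base frame: x ahead of the robot, y to its left, z up, the work surface at z = 0. Lengths are in m, angles in rad, forces in N, time in s.
With the tool pointing down it reaches from about 0.35 to 0.975 m from the base axis. Payload 4.9 kg.
Tool frame: the origin (TCP) lies at the very end of the fingers, on their centre line; the grasp point (between the pads) lies 19 mm behind it; z points along the fingers, y is the line along which they close (so a half turn about z gives the same grasp; the last joint's range is limited). The gripper opens to 85 mm and grips with 20 to 120 N. Pads are 22 mm wide; open, the fingers measure 114 mm over their backs; the gripper's body (76 mm by 85 mm) begins 54 mm behind the grasp point. The pads swing forward as they close: fully open they stand 13 mm farther back than shut.
Start: joints at [-1.387, 0.053, 1.613, -0, 1.476, -0.119], TCP at [0.186, -0.597, 0.231] pointing down, gripper open.
Joint ranges: [-3.01, 3.01], [-1.01, 2.22], [0.06, 2.58], [-1.02, 4.17], [0.09, 2.62], [-3.14, 3.14]. Speed limits (rad/s): [2.57, 2.57, 3.14, 3.14, 3.14, 3.14].

## Interface

Orientations are given as a unit quaternion [w, x, y, z].
In Python, from plant import state, optics, ticket, nets gives the robot as it stands. The module is installed in compiled form; this text tells all that it offers.
- The arm moves only by the shell command python3 -m inch 'ROWS' [OPENING]. ROWS is JSON, a list of rows, each an object of numbers: "dx", "dy", "dz": the shift along the tool's x, y, z as a fraction of full scale; "rx", "ry", "rz": the turn, a rotation vector about the tool's x, y, z as a fraction of full scale. In form: [{"dx": .., "dy": .., "dz": .., "rx": .., "ry": .., "rz": ..}, ...]. A call has 1 to 5 rows; each row is the pose to reach, as a shift and turn from the pose commanded when the call began, along the tool's axes at that moment; what a row does not reach only later rows make up. Full scale, the value 1, is 0.8 m for a shift and 1.5 rad for a turn. A row lasts 1/10 s, in which the tool goes at most 50 mm and 8.59 degrees, less where a joint would pass 70% of its speed; a pose out of reach is approached as far as the arm can. A call with a number of a shift or a turn outside -1 to 1 is refused whole. A call with a gripper value outside its range is refused whole. OPENING is the opening, from -1 (shut) to 1 (fully open), set as the call begins (- or left out, the last holds). The fingers move at their own pace and stop on an object; the grip force is fixed at half the most. Time passes only in rows, so rows that repeat a pose let the fingers close. It gives the time, the measured TCP pose, the force, the opening and the grip force at its end, in the units of the state.
- state(): the state, without advancing time (a new reading comes with each control period).
- optics.grab_frame(name): name is "side" or "top"; returns the picture (480x640x3 uint8, red, green, blue); there is no depth.
- optics.camera_info(name): a dict with "fx", "fy", "cx", "cy" (pixels), "k1" (the pictures are not rectified: a ray, as slopes to the right and down, at radius r is drawn at 1 + k1 r^2 times it, then the intrinsics apply), "R" (3x3) and "t" (3): a world point X has camera coordinates R X + t. Camera axes: x right, y down, z forward; pixel columns grow to the right and rows downward; lengths in m; the calibration is good to about 2 mm. A picture is of the moment at which its call begins. camera_info takes no time and is no camera call.
- ticket.job_done(): hands the job in; it is judged then, once.
Trained networks look in the newest picture that a camera, given by its name, has taken for a name from the list of things; names that differ only in an ending like _2 or _b are one class to them, and where a whole thing is asked for, a point or a joint stands for the part that bears it (a point fixed in the world has none). Each returns a list of dicts, best first, with "confidence" (0 to 1); they miss things now and then, are a little off and sometimes report something else, mostly with a low value. They report only what shows in the picture. A call takes as long as a camera call.
- nets.boxes_of(camera, name): "bbox" ([centre column, centre row, width, height] in pixels, round what is visible of it).
- nets.outline_of(camera, name): "pixels" (480x640 bool, what is visible of it) and "bbox" ([centre column, centre row, width, height] in pixels, round what is visible of it).
The state is a dict: "time": time; "joint_pos": joint angles; "joint_vel": joint speeds; "joint_efforts": joint torques, N m; "tool_pos": TCP position; "tool_rot": TCP orientation; "contact_force": force on the tool from outside, world axes, zero at the start; "ft_torque": the same for the moment, N m; "gripper_width": opening from 0.0 (shut) to 1.0 (fully open); "grasp_force": force on a finger pad.
Only numpy, scipy, OpenCV 4.12 (cv2) and the standard library are available. Lean on these libraries where they do the work, as an engineer would, in place of code of your own. Each camera call takes 0.05 s, during which the arm holds its last target. There are 200 camera calls.

## Task

Set up the solder reel stand. A spindle with too wide a socket was left loose on one of its stubs: lift it off and stand it over the empty dowel of the wooden rack. Then take from the rack the two spindles whose sockets fit the stubs, and slide one down onto each stub, its hole turned towards the spring button, until it stands fully home on the base plate and the button has popped out through the hole. Put every solder reel lying on the bench onto the two spindles, flat, no more than two to a spindle, and finish with a retaining cap pushed fully down on the tip of each. Leave the narrow spindle in the rack and the other things on the bench where they are.

Things in the scene. Friction and masses are not known exactly. Their poses are not given: they have to be found in the camera images.
- reel_stand: fixed grey base plate 86 x 190 mm (long side along its y), upper face 14 mm above the bench, origin under its centre; two equal upright round steel stubs at y = +55 and -55 mm: 24 mm diameter, 42 mm tall above the plate, the top 9 mm tapered to 13 mm. Each has a spring button on its -x side, centre 16 mm above the plate
- stub_0 (a point): top centre of the stub at the stand's +y end, axes as the stand's (button on -x). A fitted spindle has its foot on the plate, the hole in its -x side over the button, and its rod point 43 mm above this point
- stub_1 (a point): top centre of the equal stub at the stand's -y end, same axes
- button_0 (a joint): spring button of stub_0, m: 0 = fully out (5.5 mm proud of the stub), 0.0065 = pushed in. 7 mm wide, 9 mm high, its top a ramp: a socket coming down pushes it in (roughly 3 to 12 N) and it snaps back to 0 when the hole comes over it (about 8 degrees of turn to spare either way); 2 to 5 mm while a tube wall covers it
- button_1 (a joint): spring button of stub_1, the same
- spindle_a_rod (a point): aluminium spindle 115 mm tall, open end down: lower 55 mm a round socket tube, 32 mm outside, 26 mm bore (fits the 24 mm stubs), ending in a flat shoulder; above it a 16 mm round rod, 60 mm long. An 11 mm hole pierces the socket wall on its own -x side, centre 16 mm above the foot. This point: on the axis, mid rod, 85 mm above the foot, 30 mm below the tip; z up. About 0.12 kg
- spindle_b_rod (a point): aluminium spindle 115 mm tall, open end down: lower 55 mm a round socket tube, 32 mm outside, 26 mm bore (fits the 24 mm stubs), ending in a flat shoulder; above it a 16 mm round rod, 60 mm long. An 11 mm hole pierces the socket wall on its own -x side, centre 16 mm above the foot. This point: on the axis, mid rod, 85 mm above the foot, 30 mm below the tip; z up. About 0.12 kg
- spindle_c_rod (a point): aluminium spindle 115 mm tall, open end down: lower 55 mm a round socket tube, 26 mm outside, 20 mm bore (too narrow for the stubs), ending in a flat shoulder; above it a 16 mm round rod, 60 mm long. An 11 mm hole pierces the socket wall on its own -x side, centre 16 mm above the foot. This point: on the axis, mid rod, 85 mm above the foot, 30 mm below the tip; z up. About 0.12 kg
- spindle_d_rod (a point): aluminium spindle 115 mm tall, open end down: lower 55 mm a round socket tube, 38 mm outside, 32 mm bore (far too loose on the stubs), ending in a flat shoulder; above it a 16 mm round rod, 60 mm long. An 11 mm hole pierces the socket wall on its own -x side, centre 16 mm above the foot. This point: on the axis, mid rod, 85 mm above the foot, 30 mm below the tip; z up. About 0.12 kg. Starts loose on stub_0, or is absent
- spindle_e_rod (a point): aluminium spindle 115 mm tall, open end down: lower 55 mm a round socket tube, 38 mm outside, 32 mm bore (far too loose on the stubs), ending in a flat shoulder; above it a 16 mm round rod, 60 mm long. An 11 mm hole pierces the socket wall on its own -x side, centre 16 mm above the foot. This point: on the axis, mid rod, 85 mm above the foot, 30 mm below the tip; z up. About 0.12 kg. Starts loose on stub_1, or is absent
- spindle_rack: fixed wooden block 118 x 118 x 22 mm, origin at the centre of its underside; four upright dowels of 10 mm diameter stand 25 mm above its top. Three spindles stand over dowels with their feet on the block, in any order; one dowel is empty
- dowel_0 (a point): tip of a dowel of the rack, 47 mm above the bench: a racked spindle's foot is 25 mm lower, its rod point 60 mm higher
- dowel_1 (a point): tip of a dowel of the rack, 47 mm above the bench
- dowel_2 (a point): tip of a dowel of the rack, 47 mm above the bench
- dowel_3 (a point): tip of a dowel of the rack, 47 mm above the bench
- cap_0_mid (a point): black ribbed push-on retaining cap, 26 mm diameter, 24 mm high, standing with its open end down: blind bore of 18 mm, 11 mm deep, that slips over a spindle's tip. This point is its centre, 12 mm above its rim; seated on a tip it is 31 mm above the spindle's rod point. 0.025 kg
- cap_1_mid (a point): black ribbed push-on retaining cap, 26 mm diameter, 24 mm high, standing with its open end down: blind bore of 18 mm, 11 mm deep, that slips over a spindle's tip. This point is its centre, 12 mm above its rim; seated on a tip it is 31 mm above the spindle's rod point. 0.025 kg
- reel_0_mid (a point): solder reel lying flat: grey flanged reel 54 mm in diameter, 24 mm high, with a round through bore of 20 mm on its axis; this point is its centre, 12 mm above its underside. Solid to grip at any height and from any side. 0.06 to 0.13 kg. Absent in some runs
- reel_1_mid (a point): solder reel lying flat: grey flanged reel 54 mm in diameter, 24 mm high, with a round through bore of 20 mm on its axis; this point is its centre, 12 mm above its underside. Solid to grip at any height and from any side. 0.06 to 0.13 kg; equal to the other reels. Absent in some runs
- reel_2_mid (a point): solder reel lying flat: grey flanged reel 54 mm in diameter, 24 mm high, with a round through bore of 20 mm on its axis; this point is its centre, 12 mm above its underside. Solid to grip at any height and from any side. 0.06 to 0.13 kg; equal to the other reels. Absent in some runs
- reel_3_mid (a point): solder reel lying flat: grey flanged reel 54 mm in diameter, 24 mm high, with a round through bore of 20 mm on its axis; this point is its centre, 12 mm above its underside. Solid to grip at any height and from any side. 0.06 to 0.13 kg; equal to the other reels. Absent in some runs
- flux_jar: yellow-lidded jar 48 mm across and 31 mm high, not part of the job; origin under its centre
- heat_sink: finned aluminium heat sink 30 x 45 x 22 mm, not part of the job
- transformer: small black and yellow transformer 43 x 36 x 34 mm, not part of the job

How it is judged:
By the outcome, as a careful person would: the job done as asked, in the order asked, and still so for the second after the job is handed in, with the robot touching nothing.
Of spindle_d, spindle_e only 1 to 1 are there at a start; the rules pass over those that are not, and their reading is None.
Of reel_0, reel_1, reel_2, reel_3 only 2 to 4 are there at a start; the rules pass over those that are not, and their reading is None.
At some moment in a run one of reel_0, reel_1, reel_2, reel_3 may be knocked a few centimetres aside while the robot is not near it.
It also fails if it takes over 210 s, if anything falls off the work surface, if the arm or the gripper's body presses on something with over 40 N, if the wrist force passes 120 N, or if a joint passes its speed limit or range.

## Working session

There is one attempt and no reset: what is moved stays moved. The work goes in short steps, Python scripts to look and compute and a shell command to move; the robot and the scene stay as the last step left them, time stands still between calls to the robot, and variables do not carry over. Pictures are saved under pics/ and viewed, at most 14 in all, crops included, and the job is handed in when it is done.

```bash
mkdir -p pics
python3 - <<'E'
from plant import state, optics, nets
import cv2
for n in ("side","top"):
    f=optics.grab_frame(n); cv2.imwrite(f"pics/{n}0.png",f[:,:,::-1])
    i=optics.camera_info(n); print(n,i)
    for o in ["reel_stand","spindle_a_rod","spindle_c_rod","spindle_d_rod","spindle_rack","cap_0_mid","reel_0_mid","flux_jar"]:
        for d in nets.boxes_of(n,o): print(o,round(d["confidence"],2),[round(float(v)) for v in d["bbox"]])
print(state())
E
```

```text
side {'fx': 475.6266969195812, 'fy': 475.6266969195812, 'cx': 320.5583693641834, 'cy': 243.749520271636, 'k1': -0.016844228251476908, 'R': array([[-0.96196973, -0.27241542,  0.0201018 ],
       [-0.1690748 ,  0.53601424, -0.82710486],
       [ 0.21454126, -0.79904854, -0.56168806]]), 't': array([0.53939235, 0.15899973, 0.80553404])}
reel_stand 0.64 [293, 288, 72, 78]
reel_stand 0.43 [391, 228, 65, 41]
spindle_a_rod 0.84 [405, 212, 21, 50]
spindle_a_rod 0.47 [373, 284, 31, 28]
spindle_c_rod 0.44 [302, 352, 29, 27]
spindle_d_rod 0.83 [292, 279, 22, 64]
spindle_d_rod 0.25 [250, 237, 24, 22]
spindle_rack 0.65 [391, 228, 59, 43]
cap_0_mid 0.6 [352, 347, 17, 24]
cap_0_mid 0.2 [392, 228, 69, 38]
reel_0_mid 0.72 [321, 227, 24, 26]
flux_jar 0.82 [250, 237, 20, 21]
flux_jar 0.43 [294, 288, 64, 78]
top {'fx': 484.50398330448894, 'fy': 484.50398330448894, 'cx': 317.33937613845467, 'cy': 232.67104575044496, 'k1': -0.02207489273383717, 'R': array([[ 0.01255242, -0.99983917,  0.01280892],
       [-0.99904038, -0.0130779 , -0.04180062],
       [ 0.04196141, -0.01227193, -0.99904386]]), 't': array([-
[... 514 characters left out ...]
1598e+00,  5.27076342e-02,  1.61289271e+00,  3.07186604e-05,
        1.47599161e+00, -1.18993548e-01]), 'joint_vel': array([-7.98592832e-04,  1.61936709e-03,  1.15249087e-05, -1.69408407e-04,
        4.62731588e-04, -1.88564404e-03]), 'joint_efforts': array([-2.11813553e-03, -3.93689418e+01, -3.70467317e+01, -2.62796757e-04,
        5.29863319e-04,  6.46191324e-06]), 'tool_pos': array([ 0.18636586, -0.59655454,  0.2313032 ]), 'tool_rot': array([-1.43389073e-07,  9.88563083e-01,  1.50807925e-01,  1.52937374e-05]), 'contact_force': array([-0.45268433, -0.94163427,  0.47094857]), 'ft_torque': array([-0.03206167,  0.01270221,  0.04288362]), 'grasp_force': 0.0, 'gripper_width': 1.003165550607254}
```

Run:
```python
import cv2
a=cv2.imread("pics/top0.png")[120:330,170:450]; cv2.imwrite("pics/top0c.png",cv2.resize(a,(800,600),interpolation=cv2.INTER_CUBIC))
a=cv2.imread("pics/side0.png")[170:390,210:476]; cv2.imwrite("pics/side0c.png",cv2.resize(a,None,fx=2.7,fy=2.7,interpolation=cv2.INTER_CUBIC))
```

```text
(no output)
```

View pics/top0c.png

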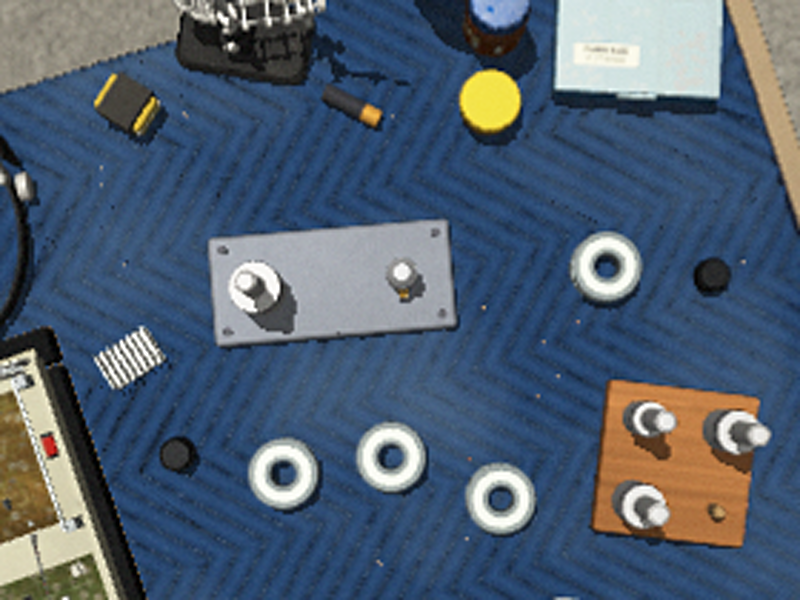

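View pics/side0c.png

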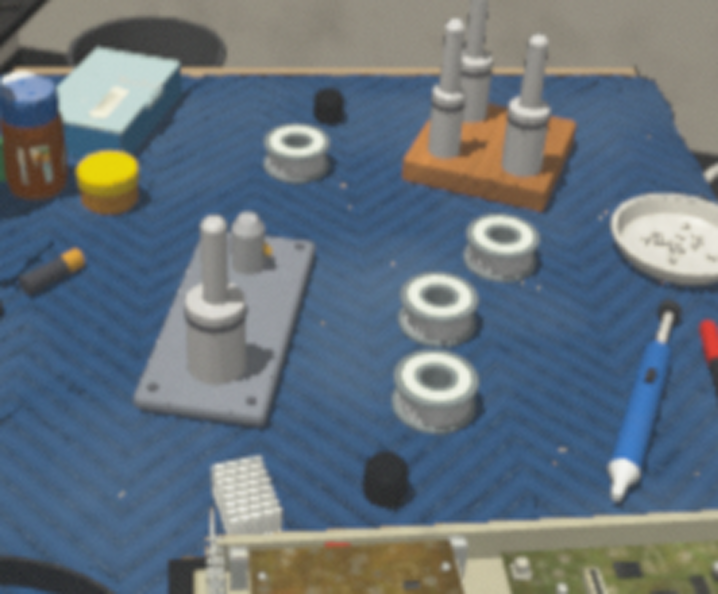

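Top crop (scale 2.857, origin 170,120): the wide spindle is on the left stub at (255,287), which is stub_0 (+y), and the free stub is at (402,272). There are four reels at (606,267), (391,457), (284,473) and (500,498), and caps at (712,275) and (177,454). On the rack, spindles stand at (655,420), which looks narrow, (740,432) and (640,505). The empty dowel is at (717,512).

```bash
cat > h.py <<'E'
import numpy as np, cv2
from scipy.optimize import least_squares
from scipy.spatial.transform import Rotation as Ro
from plant import state, optics, nets
I={n:optics.camera_info(n) for n in("top","side")}
def proj(n,X):
    i=I[n]; c=np.atleast_2d(X)@i["R"].T+i["t"]; s=c[:,:2]/c[:,2:]
    s=s*(1+i["k1"]*(s**2).sum(1,keepdims=True))
    return s*[i["fx"],i["fy"]]+[i["cx"],i["cy"]]
def ray(n,u,v,z):
    "world point at height z seen at pixel u,v"
    i=I[n]; d=(np.array([u,v])-[i["cx"],i["cy"]])/[i["fx"],i["fy"]]; s=d.copy()
    for _ in range(5): s=d/(1+i["k1"]*(s@s))
    o=-i["R"].T@i["t"]; w=i["R"].T@np.array([*s,1]); return o+w*(z-o[2])/w[2]
def sil(n,x,y,cyl,S=8):
    "silhouette centroid and bbox of stacked cylinders [(z0,z1,r)] at x,y"
    t=np.linspace(0,2*np.pi,40); hs=[]
    for z0,z1,r in cyl:
        P=np.vstack([np.c_[x+r*np.cos(t),y+r*np.sin(t),0*t+z] for z in(z0,z1)])
        hs.append(cv2.convexHull(proj(n,P).astype(np.float32)))
    a=np.vstack(hs)[:,0]; o=np.floor(a.min(0))-2; w=(np.ceil(a.max(0))+3-o).astype(int)
    m=np.zeros((w[1]*S,w[0]*S),np.uint8)
    for h in hs: cv2.fillPoly(m,[np.round((h-o+.5)*S-.5).astype(int)],1)
    M=cv2.moments(m,True)
    return np.array([M["m10"]/M["m00"],M["m01"]/M["m00"]])/S+o-.5+.5/S, M["m00"]/S/S
def fit(obs,cyl,x0):
    "obs {cam: centroid}"
    f=lambda p:np.concatenate([sil(n,*p,cyl)[0]-c for n,c in obs.items()])
    r=least_squares(f,x0,diff_step=1e-3,x_scale=[.1,.1]); return r.x,r.fun
def spin(z,r): return [(z,z+.055,r),(z+.055,z+.115,.008)]
REEL=[(0,.024,.027)]; CAP=[(0,.024,.013)]; FR={}
def grab(n,save=None):
    FR[n]=optics.grab_frame(n)
    if save: cv2.imwrite(f"pics/{save}.png",FR[n][:,:,::-1])
    return FR[n]
def outl(n,name,cmin=.3):
    out=[]
    for d in nets.outline_of(n,name):
        if d["confidence"]>cmin and d["pixels"].sum()>10:
            v,u=np.nonzero(d["pixels"]); out.append((d["confidence"],np.array([u.mean(),v.mean()]),len(u)))
    return out
def go(x,y,z,yaw=None):
    "fractions to reach TCP x,y,z (tool down, tool x at yaw deg) from measured pose"
    s=state(); q=s["tool_rot"]; R=Ro.from_quat([*q[1:],q[0]])
    d=R.inv().apply(np.array([x,y,z])-s["tool_pos"])/.8
    r=np.zeros(3)
    if yaw is not None: r=(R.inv()*Ro.from_euler("ZX",[yaw,180],degrees=True)).as_rotvec()/1.5
    print("d",d.round(4),"r",r.round(4),"dist",np.round(np.linalg.norm(d)*.8,3),"j6",s["joint_pos"][5].round(2))
E
python3 - <<'E'
from h import *
for n in("top","side"):
    grab(n)
    for o,z in [("reel_0_mid",.012),("cap_0_mid",.012),("spindle_a_rod",.07),("spindle_d_rod",.07),("reel_stand",.014),("spindle_rack",.022),("button_0",.03)]:
        for c,p,a in outl(n,o): print(n,o,round(c,2),p.round(1),a,ray(n,*p,z).round(3))
for nm,u,v,z in [("emptydowel",717,512,.047),("stub1",403,271,.056),("sp_d tip",247,282,.129),("tipA",768,436,.137),("tipB",655,513,.137),("tipC",665,421,.137),
  ("std TL",208,240,.014),("TR",449,220,.014),("BR",455,325,.014),("BL",217,347,.014),("rTL",608,380,.022),("rTR",759,398,.022),("rBR",743,547,.022),("rBL",592,530,.022)]:
    print(nm,ray("top",170+(u+.5)/2.857-.5,120+(v+.5)/2.857-.5,z).round(4))
E
```

```text
top reel_0_mid 0.83 [381.4 213.1] 438 [ 0.61  -0.161  0.012]
top reel_0_mid 0.37 [288.7 218. ] 2868 [0.596 0.047 0.012]
top cap_0_mid 0.69 [231.9 278.5] 104 [0.459 0.171 0.012]
top spindle_a_rod 0.55 [394.  295.9] 276 [ 0.43 -0.18  0.07]
top spindle_d_rod 0.72 [341.2 155.2] 414 [ 0.727 -0.066  0.07 ]
top spindle_d_rod 0.49 [259.7 220.5] 297 [0.585 0.105 0.07 ]
top reel_stand 0.95 [288.9 218.1] 2870 [0.595 0.046 0.014]
top reel_stand 0.62 [344.4 293.6] 410 [ 0.429 -0.079  0.014]
top spindle_rack 0.69 [405.7 282.9] 2296 [ 0.455 -0.214  0.022]
top button_0 0.5 [231.9 278.4] 120 [0.46  0.168 0.03 ]
top button_0 0.37 [405.6 283.1] 2114 [ 0.454 -0.212  0.03 ]
side reel_0_mid 0.76 [319.8 225.8] 401 [ 0.608 -0.161  0.012]
side cap_0_mid 0.5 [352.  347.3] 331 [0.459 0.175 0.012]
side spindle_a_rod 0.7 [405.3 212.9] 584 [ 0.427 -0.175  0.07 ]
side spindle_a_rod 0.45 [289.3 285.5] 991 [0.581 0.124 0.07 ]
side spindle_d_rod 0.62 [289.5 285.5] 989 [0.581 0.124 0.07 ]
side spindle_d_rod 0.45 [390.8 229.3] 1171 [ 0.446 -0.101  0.07 ]
side spindle_d_rod 0.36 [352.7 347.2] 269 [0.449 0.229 0.07 ]
side reel_stand 0.86 [296.  291.5] 2384 [0.587 0.072 0.014]
side spindle_rack 0.59 [391.7 230. ] 1228 [ 0.451 -0.176  0.022]
emptydowel [ 0.422  -0.2418  0.047 ]
stub1 [ 0.6005 -0.0022  0.056 ]
sp_d tip [0.5856 0.1064 0.129 ]
tipA [ 0.483  -0.2566  0.137 ]
tipB [ 0.4291 -0.1783  0.137 ]
tipC [ 0.4926 -0.1849  0.137 ]
std TL [0.6261 0.1506 0.014 ]
TR [ 0.6444 -0.0376  0.014 ]
BR [ 0.5622 -0.0432  0.014 ]
BL [0.5426 0.142  0.014 ]
rTL [ 0.5207 -0.1621  0.022 ]
rTR [ 0.5082 -0.2798  0.022 ]
rBR [ 0.3929 -0.2678  0.022 ]
rBL [ 0.4049 -0.1506  0.022 ]
```

Run:
```python
from h import *
d={"top":np.array([259.7,220.5]),"side":np.array([289.5,285.5])}
for c in("top","side",None):
    o=d if c is None else {c:d[c]}
    p,f=fit(o,spin(.014,.019),[.586,.107]); print(c,p.round(4),f.round(1),[sil(n,*p,spin(.014,.019))[1] for n in o])
print(I["side"]["R"].T@-I["side"]["t"])
go(.5865,.107,.25,0)
```

```text
top [0.5868 0.1079] [ 0. -0.] [298.703125]
side [0.5856 0.1105] [-0. -0.] [1035.96875]
None [0.5863 0.1093] [-0.6  0.2 -0.2 -0.5] [298.890625, 1032.46875]
[0.37294167 0.70537347 0.57312554]
d [ 0.7396 -0.6903 -0.0234] r [-0.     -0.      0.2019] dist 0.81 j6 -0.12
```

```bash
python3 -m inch '[{"rz":0.1},{"rz":0.2019},{"rz":0.2019}]' 0.2
```

```text
validation failed for argument at $[0]...
```

```bash
python3 -m inch '[{"dx":0,"dy":0,"dz":0,"rx":0,"ry":0,"rz":0.1},{"dx":0,"dy":0,"dz":0,"rx":0,"ry":0,"rz":0.2019},{"dx":0,"dy":0,"dz":0,"rx":0,"ry":0,"rz":0.2019},{"dx":0,"dy":0,"dz":0,"rx":0,"ry":0,"rz":0.2019}]' 0.2; python3 -c "
from h import *
go(.5865,.1085,.25,0)"
```

```text
time: 2.1
tool_pos: [0.1864, -0.5965, 0.2313]
tool_rot: [-0.0, 1.0, 0.001, -0.0]
contact_force: [-0.4, -0.5, 0.2]
gripper_width: 0.602
grasp_force: 0.0
d [ 0.5028 -0.8798 -0.0233] r [-0.     0.     0.002] dist 0.811 j6 0.18
```

```bash
python3 -m inch '[{"dx":0.13,"dy":-0.22,"dz":-0.006,"rx":0,"ry":0,"rz":0.001},{"dx":0.13,"dy":-0.22,"dz":-0.006,"rx":0,"ry":0,"rz":0.001},{"dx":0.13,"dy":-0.22,"dz":-0.006,"rx":0,"ry":0,"rz":0.001},{"dx":0.13,"dy":-0.22,"dz":-0.006,"rx":0,"ry":0,"rz":0.001},{"dx":0.13,"dy":-0.22,"dz":-0.006,"rx":0,"ry":0,"rz":0.001}]' | head -2
python3 -m inch '[{"dx":0.13,"dy":-0.22,"dz":-0.006,"rx":0,"ry":0,"rz":0},{"dx":0.13,"dy":-0.22,"dz":-0.006,"rx":0,"ry":0,"rz":0},{"dx":0.13,"dy":-0.22,"dz":-0.006,"rx":0,"ry":0,"rz":0},{"dx":0.13,"dy":-0.22,"dz":-0.006,"rx":0,"ry":0,"rz":0},{"dx":0.13,"dy":-0.22,"dz":-0.006,"rx":0,"ry":0,"rz":0}]' | head -2
python3 -m inch '[{"dx":0.13,"dy":-0.22,"dz":-0.006,"rx":0,"ry":0,"rz":0},{"dx":0.13,"dy":-0.22,"dz":-0.006,"rx":0,"ry":0,"rz":0},{"dx":0.13,"dy":-0.22,"dz":-0.006,"rx":0,"ry":0,"rz":0},{"dx":0.13,"dy":-0.22,"dz":-0.006,"rx":0,"ry":0,"rz":0},{"dx":0.13,"dy":-0.22,"dz":-0.006,"rx":0,"ry":0,"rz":0}]'
python3 -c "
from h import *
go(.5865,.1085,.25,0)"
```

```text
time: 2.6
tool_pos: [0.2925, -0.4169, 0.2364]
time: 3.1
tool_pos: [0.3966, -0.2414, 0.2414]
time: 3.6
tool_pos: [0.5007, -0.066, 0.2459]
tool_rot: [-0.0, 1.0, 0.003, 0.0]
contact_force: [-1.0, -0.6, -0.2]
gripper_width: 0.596
grasp_force: 0.0
d [ 0.1084 -0.2176 -0.0049] r [-0.0005 -0.0005  0.0036] dist 0.195 j6 1.29
```

```bash
python3 -m inch '[{"dx":0.108,"dy":-0.218,"dz":-0.005,"rx":0,"ry":0,"rz":0.003},{"dx":0.108,"dy":-0.218,"dz":-0.005,"rx":0,"ry":0,"rz":0.003},{"dx":0.108,"dy":-0.218,"dz":-0.005,"rx":0,"ry":0,"rz":0.003},{"dx":0.108,"dy":-0.218,"dz":-0.005,"rx":0,"ry":0,"rz":0.003},{"dx":0.108,"dy":-0.218,"dz":-0.005,"rx":0,"ry":0,"rz":0.003}]' | head -2
python3 -m inch '[{"dx":0,"dy":0,"dz":0.1,"rx":0,"ry":0,"rz":0},{"dx":0,"dy":0,"dz":0.1,"rx":0,"ry":0,"rz":0},{"dx":0,"dy":0,"dz":0.1,"rx":0,"ry":0,"rz":0}]'
python3 -c "
from h import *
go(.5865,.1085,.085,0)"
```

```text
time: 4.1
tool_pos: [0.5873, 0.1077, 0.2492]
time: 4.4
tool_pos: [0.5821, 0.1033, 0.1634]
tool_rot: [0.001, 1.0, -0.003, -0.006]
contact_force: [0.1, -1.0, -0.4]
gripper_width: 0.6
grasp_force: 0.0
d [ 0.0065 -0.0067  0.0979] r [ 0.001   0.0075 -0.0044] dist 0.079 j6 1.63
```

```bash
python3 -m inch '[{"dx":0,"dy":0,"dz":0.05,"rx":0,"ry":0,"rz":0},{"dx":0,"dy":0,"dz":0.09,"rx":0,"ry":0,"rz":0},{"dx":0,"dy":0,"dz":0.09,"rx":0,"ry":0,"rz":0},{"dx":0,"dy":0,"dz":0.09,"rx":0,"ry":0,"rz":0}]'
python3 -m inch '[{"dx":0,"dy":0,"dz":0,"rx":0,"ry":0,"rz":0},{"dx":0,"dy":0,"dz":0,"rx":0,"ry":0,"rz":0},{"dx":0,"dy":0,"dz":0,"rx":0,"ry":0,"rz":0},{"dx":0,"dy":0,"dz":0,"rx":0,"ry":0,"rz":0}]' -1
python3 -m inch '[{"dx":0,"dy":0,"dz":0,"rx":0,"ry":0,"rz":0},{"dx":0,"dy":0,"dz":0,"rx":0,"ry":0,"rz":0},{"dx":0,"dy":0,"dz":0,"rx":0,"ry":0,"rz":0},{"dx":0,"dy":0,"dz":0,"rx":0,"ry":0,"rz":0}]' -1
```

```text
time: 4.8
tool_pos: [0.5866, 0.1044, 0.0994]
tool_rot: [0.0, 1.0, -0.003, 0.001]
contact_force: [-0.7, -0.9, 1.4]
gripper_width: 0.598
grasp_force: 0.0
time: 5.2
tool_pos: [0.5873, 0.1057, 0.1003]
tool_rot: [-0.0, 1.0, -0.003, 0.002]
contact_force: [0.9, 0.8, 6.8]
gripper_width: 0.164
grasp_force: 58.6
time: 5.6
tool_pos: [0.5873, 0.1057, 0.1003]
tool_rot: [-0.0, 1.0, -0.003, 0.002]
contact_force: [0.3, 1.2, 6.1]
gripper_width: 0.17
grasp_force: 58.6
```

```bash
python3 -m inch '[{"dx":0,"dy":0,"dz":-0.03,"rx":0,"ry":0,"rz":0},{"dx":0,"dy":0,"dz":-0.07,"rx":0,"ry":0,"rz":0},{"dx":0,"dy":0,"dz":-0.13,"rx":0,"ry":0,"rz":0},{"dx":0,"dy":0,"dz":-0.19,"rx":0,"ry":0,"rz":0},{"dx":0,"dy":0,"dz":-0.19,"rx":0,"ry":0,"rz":0}]'
python3 -m inch '[{"dx":0,"dy":0,"dz":0,"rx":0,"ry":0,"rz":0},{"dx":0,"dy":0,"dz":0,"rx":0,"ry":0,"rz":0}]' 
python3 -c "
from h import *
grab('side','side1')
go(.4225,-.2425,.25,0)"
```

```text
time: 6.1
tool_pos: [0.5895, 0.1056, 0.2596]
tool_rot: [-0.0, 1.0, -0.003, 0.008]
contact_force: [1.1, -0.1, -0.5]
gripper_width: 0.163
grasp_force: 59.1
time: 6.3
tool_pos: [0.5846, 0.1053, 0.2478]
tool_rot: [0.0, 1.0, -0.003, -0.002]
contact_force: [-0.6, 0.5, -1.9]
gripper_width: 0.166
grasp_force: 59.1
d [-0.1998  0.436  -0.0026] r [ 0.0002  0.0028 -0.004 ] dist 0.384 j6 1.63
```

```bash
python3 -m inch '[{"dx":-0.1,"dy":0.218,"dz":-0.006,"rx":0,"ry":0,"rz":-0.004},{"dx":-0.1,"dy":0.218,"dz":-0.006,"rx":0,"ry":0,"rz":-0.004},{"dx":-0.1,"dy":0.218,"dz":-0.006,"rx":0,"ry":0,"rz":-0.004},{"dx":-0.1,"dy":0.218,"dz":-0.006,"rx":0,"ry":0,"rz":-0.004},{"dx":-0.1,"dy":0.218,"dz":-0.006,"rx":0,"ry":0,"rz":-0.004}]' | head -2
python3 -m inch '[{"dx":-0.1,"dy":0.218,"dz":0,"rx":0,"ry":0,"rz":0},{"dx":-0.1,"dy":0.218,"dz":0,"rx":0,"ry":0,"rz":0},{"dx":-0.1,"dy":0.218,"dz":0,"rx":0,"ry":0,"rz":0},{"dx":-0.1,"dy":0.218,"dz":0,"rx":0,"ry":0,"rz":0},{"dx":-0.1,"dy":0.218,"dz":0,"rx":0,"ry":0,"rz":0}]' | head -2
python3 -m inch '[{"dx":0,"dy":0,"dz":0,"rx":0,"ry":0,"rz":0},{"dx":0,"dy":0,"dz":0,"rx":0,"ry":0,"rz":0},{"dx":0,"dy":0,"dz":0,"rx":0,"ry":0,"rz":0}]' 
python3 -c "
from h import *
grab('top','top2');grab('side','side2')
a=FR['top'][180:330,330:480]; b=FR['side'][130:280,330:480]
cv2.imwrite('pics/c2.png',cv2.resize(np.hstack([a,b]),(800,400),interpolation=cv2.INTER_CUBIC)[:,:,::-1])
go(.4225,-.2425,.25,0)"
```

```text
time: 6.85
tool_pos: [0.5021, -0.0719, 0.2524]
time: 7.35
tool_pos: [0.4225, -0.2456, 0.2526]
time: 7.65
tool_pos: [0.4251, -0.2415, 0.2539]
tool_rot: [-0.0, 1.0, 0.001, -0.0]
contact_force: [-0.6, 0.3, -0.6]
gripper_width: 0.163
grasp_force: 59.2
d [-0.0032  0.0009  0.0054] r [-0.0002  0.0001  0.0014] dist 0.005 j6 0.9
```

View pics/c2.png

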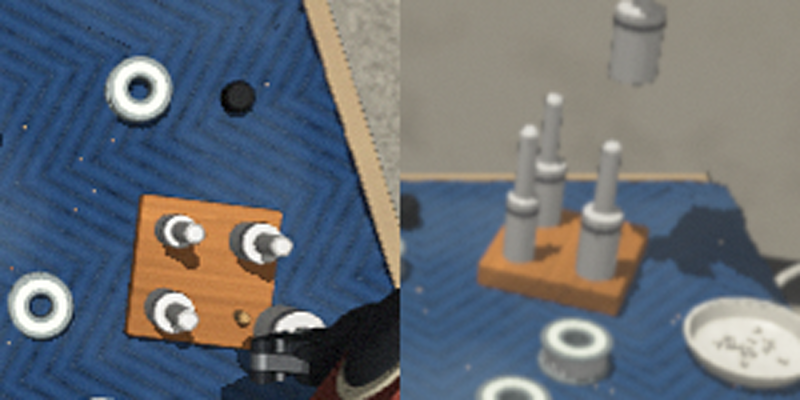

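```bash
python3 -m inch '[{"dx":-0.003,"dy":0.001,"dz":0.05,"rx":0,"ry":0,"rz":0},{"dx":-0.003,"dy":0.001,"dz":0.09,"rx":0,"ry":0,"rz":0},{"dx":-0.003,"dy":0.001,"dz":0.12,"rx":0,"ry":0,"rz":0},{"dx":-0.003,"dy":0.001,"dz":0.15,"rx":0,"ry":0,"rz":0},{"dx":-0.003,"dy":0.001,"dz":0.16,"rx":0,"ry":0,"rz":0}]'
python3 -m inch '[{"dx":0,"dy":0,"dz":0.01,"rx":0,"ry":0,"rz":0},{"dx":0,"dy":0,"dz":0.018,"rx":0,"ry":0,"rz":0},{"dx":0,"dy":0,"dz":0.018,"rx":0,"ry":0,"rz":0},{"dx":0,"dy":0,"dz":0.018,"rx":0,"ry":0,"rz":0}]'
python3 -c "
from h import *
go(.4225,-.2425,.109,0)"
```

```text
time: 8.25
tool_pos: [0.421, -0.2419, 0.1235]
tool_rot: [-0.002, 1.0, 0.001, -0.002]
contact_force: [-0.5, -0.3, -1.4]
gripper_width: 0.164
grasp_force: 59.3
time: 8.65
tool_pos: [0.4227, -0.2441, 0.113]
tool_rot: [0.0, 1.0, -0.0, 0.001]
contact_force: [-0.4, -0.7, -1.0]
gripper_width: 0.164
grasp_force: 59.3
d [-0.0002 -0.002   0.0051] r [ 0.0006 -0.0008 -0.    ] dist 0.004 j6 0.89
```

```bash
python3 -m inch '[{"dx":0,"dy":0,"dz":0.003,"rx":0,"ry":0,"rz":0},{"dx":0,"dy":0,"dz":0.006,"rx":0,"ry":0,"rz":0},{"dx":0,"dy":0,"dz":0.006,"rx":0,"ry":0,"rz":0}]'
python3 -m inch '[{"dx":0,"dy":0,"dz":0,"rx":0,"ry":0,"rz":0},{"dx":0,"dy":0,"dz":0,"rx":0,"ry":0,"rz":0},{"dx":0,"dy":0,"dz":0,"rx":0,"ry":0,"rz":0}]' -0.3
python3 -m inch '[{"dx":0,"dy":0,"dz":-0.05,"rx":0,"ry":0,"rz":0},{"dx":0,"dy":0,"dz":-0.1,"rx":0,"ry":0,"rz":0},{"dx":0,"dy":0,"dz":-0.15,"rx":0,"ry":0,"rz":0},{"dx":0,"dy":0,"dz":-0.15,"rx":0,"ry":0,"rz":0},{"dx":0,"dy":0,"dz":-0.15,"rx":0,"ry":0,"rz":0}]'
python3 -c "
from h import *
grab('top','top3');grab('side','side3')
a=FR['top'][230:330,360:460]; b=FR['side'][170:270,345:445]
cv2.imwrite('pics/c3.png',cv2.resize(np.hstack([a,b]),(800,400),interpolation=cv2.INTER_CUBIC)[:,:,::-1])
go(.43,-.178,.25,0)"
```

```text
time: 8.95
tool_pos: [0.4227, -0.2441, 0.1083]
tool_rot: [0.0, 1.0, -0.0, 0.001]
contact_force: [0.0, 0.2, 2.6]
gripper_width: 0.159
grasp_force: 59.5
time: 9.25
tool_pos: [0.4221, -0.2437, 0.1072]
tool_rot: [-0.0, 1.0, -0.0, -0.0]
contact_force: [0.4, 0.4, -0.9]
gripper_width: 0.35
grasp_force: 0.0
time: 9.75
tool_pos: [0.4226, -0.2441, 0.2285]
tool_rot: [0.001, 1.0, -0.0, 0.001]
contact_force: [0.1, 0.4, -0.4]
gripper_width: 0.353
grasp_force: 0.0
d [ 0.0105 -0.0816 -0.0303] r [-0.0011  0.0013 -0.0001] dist 0.07 j6 0.89
```

View pics/c3.png

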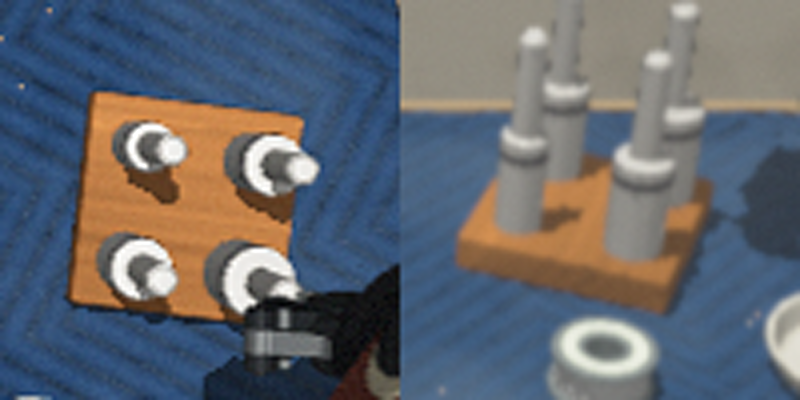

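Run:
```python
from h import *
o={"top":np.array([394,295.9]),"side":np.array([405.3,212.9])}
for c in(["top"],["side"],["top","side"]):
    p,f=fit({k:o[k] for k in c},spin(.022,.016),[.43,-.178]); print(c,p.round(4),f.round(1),[sil(n,*p,spin(.022,.016))[1] for n in c])
print(ray("top",399.6,300.1,.137),ray("side",409,184.6,.137), ray("top",360+172.5/4-.5,230+150/4-.5,.137),ray("top",360+304/4-.5,230+168/4-.5,.137))
go(.4295,-.178,.25,0)
```

```text
['top'] [ 0.4289 -0.1817] [ 0. -0.] [265.375]
['side'] [ 0.4269 -0.1752] [0. 0.] [627.796875]
['top', 'side'] [ 0.428  -0.1803] [-0.7  0.4 -0.2 -1.2] [264.234375, 623.359375]
[ 0.42744762 -0.17966797  0.137     ] [ 0.42715374 -0.17307099  0.137     ] [ 0.49264825 -0.18526184  0.137     ] [ 0.48451332 -0.25061692  0.137     ]
d [ 0.0099 -0.0816 -0.0303] r [-0.0011  0.0013 -0.0001] dist 0.07 j6 0.89
```

```bash
python3 -m inch '[{"dx":0.007,"dy":-0.06,"dz":0,"rx":0,"ry":0,"rz":0},{"dx":0.007,"dy":-0.081,"dz":0,"rx":0,"ry":0,"rz":0},{"dx":0.007,"dy":-0.081,"dz":0,"rx":0,"ry":0,"rz":0},{"dx":0.007,"dy":-0.081,"dz":0,"rx":0,"ry":0,"rz":0}]' | head -2
python3 -m inch '[{"dx":0,"dy":0,"dz":0.04,"rx":0,"ry":0,"rz":0},{"dx":0,"dy":0,"dz":0.08,"rx":0,"ry":0,"rz":0},{"dx":0,"dy":0,"dz":0.12,"rx":0,"ry":0,"rz":0},{"dx":0,"dy":0,"dz":0.165,"rx":0,"ry":0,"rz":0},{"dx":0,"dy":0,"dz":0.165,"rx":0,"ry":0,"rz":0}]'|head -4
python3 -m inch '[{"dx":0,"dy":0,"dz":0,"rx":0,"ry":0,"rz":0},{"dx":0,"dy":0,"dz":0,"rx":0,"ry":0,"rz":0}]'|head -4
python3 -m inch '[{"dx":0,"dy":0,"dz":0,"rx":0,"ry":0,"rz":0},{"dx":0,"dy":0,"dz":0,"rx":0,"ry":0,"rz":0},{"dx":0,"dy":0,"dz":0,"rx":0,"ry":0,"rz":0},{"dx":0,"dy":0,"dz":0,"rx":0,"ry":0,"rz":0}]' -1
```

```text
time: 10.25
tool_pos: [0.4272, -0.1786, 0.2258]
time: 10.75
tool_pos: [0.4235, -0.1773, 0.0891]
tool_rot: [-0.003, 1.0, -0.001, -0.005]
contact_force: [-1.0, 0.7, -0.0]
time: 10.95
tool_pos: [0.4289, -0.1801, 0.0974]
tool_rot: [0.001, 1.0, -0.0, 0.001]
contact_force: [0.3, -0.6, 0.1]
time: 11.35
tool_pos: [0.4292, -0.18, 0.0978]
tool_rot: [0.001, 1.0, 0.0, 0.002]
contact_force: [-0.2, -1.0, 5.6]
gripper_width: 0.169
grasp_force: 58.4
```

```bash
python3 -m inch '[{"dx":0,"dy":0,"dz":-0.03,"rx":0,"ry":0,"rz":0},{"dx":0,"dy":0,"dz":-0.08,"rx":0,"ry":0,"rz":0},{"dx":0,"dy":0,"dz":-0.14,"rx":0,"ry":0,"rz":0},{"dx":0,"dy":0,"dz":-0.2,"rx":0,"ry":0,"rz":0},{"dx":0,"dy":0,"dz":-0.22,"rx":0,"ry":0,"rz":0}]'|head -2
python3 -m inch '[{"dx":0.03,"dy":-0.24,"dz":-0.01,"rx":0,"ry":0,"rz":0},{"dx":0.03,"dy":-0.24,"dz":-0.01,"rx":0,"ry":0,"rz":0},{"dx":0.03,"dy":-0.24,"dz":-0.01,"rx":0,"ry":0,"rz":0},{"dx":0.03,"dy":-0.24,"dz":-0.01,"rx":0,"ry":0,"rz":0},{"dx":0.03,"dy":-0.24,"dz":-0.01,"rx":0,"ry":0,"rz":0}]'|head -2
python3 -m inch '[{"dx":0.06,"dy":-0.24,"dz":-0.01,"rx":0,"ry":0,"rz":0},{"dx":0.06,"dy":-0.24,"dz":-0.01,"rx":0,"ry":0,"rz":0},{"dx":0.06,"dy":-0.24,"dz":-0.01,"rx":0,"ry":0,"rz":0},{"dx":0.06,"dy":-0.24,"dz":-0.01,"rx":0,"ry":0,"rz":0},{"dx":0.06,"dy":-0.24,"dz":-0.01,"rx":0,"ry":0,"rz":0}]'
python3 - <<'E'
from h import *
grab('side','s4'); s=state(); p=s["tool_pos"]; print(p,s["joint_pos"][5]); print(proj("side",[p-[0,0,.02],p-[0,0,.0758]]).round(1))
E
```

```text
time: 11.85
tool_pos: [0.4296, -0.1799, 0.2779]
time: 12.35
tool_pos: [0.4513, 0.0175, 0.2785]
time: 12.85
tool_pos: [0.4998, 0.2088, 0.2858]
tool_rot: [-0.0, 1.0, 0.003, -0.001]
contact_force: [-0.2, -0.6, -2.0]
gripper_width: 0.173
grasp_force: 59.4
[0.49950847 0.20655417 0.28569513] 1.821734813150115
[[326.9 216.3]
 [325.7 252.6]]
```

```bash
cat > g.py <<'E'
import sys
from h import *
f=grab("side"); s=state(); p=s["tool_pos"]; u,v=proj("side",p-[0,0,.045])[0]; u,v=int(round(u)),int(round(v))
q=s["tool_rot"]; yaw=Ro.from_quat([*q[1:],q[0]]).apply([1,0,0]); print(sys.argv[1],"yaw",np.degrees(np.arctan2(yaw[1],yaw[0])).round(1),"j6",s["joint_pos"][5].round(2),p.round(4))
cv2.imwrite(f"/tmp/h_{sys.argv[1]}.png",cv2.resize(f[v-30:v+30,u-24:u+24],None,fx=4,fy=4,interpolation=cv2.INTER_CUBIC)[:,:,::-1])
E
R='[{"dx":0,"dy":0,"dz":0,"rx":0,"ry":0,"rz":-0.1},{"dx":0,"dy":0,"dz":0,"rx":0,"ry":0,"rz":-0.2}]'
python3 g.py 0
python3 -m inch '[{"dx":0,"dy":0,"dz":0,"rx":0,"ry":0,"rz":-0.5},{"dx":0,"dy":0,"dz":0,"rx":0,"ry":0,"rz":-0.5},{"dx":0,"dy":0,"dz":0,"rx":0,"ry":0,"rz":-0.5},{"dx":0,"dy":0,"dz":0,"rx":0,"ry":0,"rz":-0.5},{"dx":0,"dy":0,"dz":0,"rx":0,"ry":0,"rz":-0.5}]' >/dev/null; python3 g.py 1
python3 -m inch '[{"dx":0,"dy":0,"dz":0,"rx":0,"ry":0,"rz":-0.5},{"dx":0,"dy":0,"dz":0,"rx":0,"ry":0,"rz":-0.5},{"dx":0,"dy":0,"dz":0,"rx":0,"ry":0,"rz":-0.5},{"dx":0,"dy":0,"dz":0,"rx":0,"ry":0,"rz":-0.5},{"dx":0,"dy":0,"dz":0,"rx":0,"ry":0,"rz":-0.5}]' >/dev/null; python3 g.py 2
python3 -m inch '[{"dx":0,"dy":0,"dz":0,"rx":0,"ry":0,"rz":-0.5},{"dx":0,"dy":0,"dz":0,"rx":0,"ry":0,"rz":-0.5},{"dx":0,"dy":0,"dz":0,"rx":0,"ry":0,"rz":-0.5},{"dx":0,"dy":0,"dz":0,"rx":0,"ry":0,"rz":-0.5},{"dx":0,"dy":0,"dz":0,"rx":0,"ry":0,"rz":-0.5}]' >/dev/null; python3 g.py 3
python3 -m inch '[{"dx":0,"dy":0,"dz":0,"rx":0,"ry":0,"rz":-0.5},{"dx":0,"dy":0,"dz":0,"rx":0,"ry":0,"rz":-0.5},{"dx":0,"dy":0,"dz":0,"rx":0,"ry":0,"rz":-0.5},{"dx":0,"dy":0,"dz":0,"rx":0,"ry":0,"rz":-0.5},{"dx":0,"dy":0,"dz":0,"rx":0,"ry":0,"rz":-0.5}]' >/dev/null; python3 g.py 4
python3 -c "
import cv2,numpy as np
cv2.imwrite('pics/hole.png',cv2.resize(np.hstack([cv2.imread(f'/tmp/h_{i}.png') for i in range(5)]),(800,200)))"
```

```text
0 yaw 0.1 j6 1.82 [0.4994 0.2052 0.2858]
1 yaw 43.4 j6 1.06 [0.4996 0.203  0.2867]
2 yaw 86.2 j6 0.31 [0.4997 0.2034 0.2868]
3 yaw 129.1 j6 -0.43 [0.4997 0.2037 0.2869]
4 yaw 172.0 j6 -1.18 [0.4997 0.204  0.287 ]
```

View pics/hole.png

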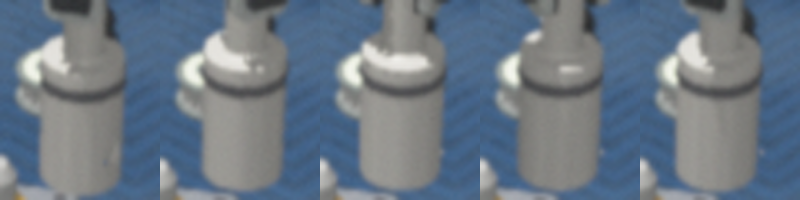

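The first view (yaw 0°) shows the hole at the right edge of the socket, around (113,155). I'll turn back so that it faces the camera and refine the angle.

```bash
python3 -m inch '[{"dx":0,"dy":0,"dz":0,"rx":0,"ry":0,"rz":0.5},{"dx":0,"dy":0,"dz":0,"rx":0,"ry":0,"rz":0.5},{"dx":0,"dy":0,"dz":0,"rx":0,"ry":0,"rz":0.5},{"dx":0,"dy":0,"dz":0,"rx":0,"ry":0,"rz":0.5},{"dx":0,"dy":0,"dz":0,"rx":0,"ry":0,"rz":0.5}]' >/dev/null
python3 -m inch '[{"dx":0,"dy":0,"dz":0,"rx":0,"ry":0,"rz":0.5},{"dx":0,"dy":0,"dz":0,"rx":0,"ry":0,"rz":0.5},{"dx":0,"dy":0,"dz":0,"rx":0,"ry":0,"rz":0.5},{"dx":0,"dy":0,"dz":0,"rx":0,"ry":0,"rz":0.5},{"dx":0,"dy":0,"dz":0,"rx":0,"ry":0,"rz":0.5}]' >/dev/null
python3 -m inch '[{"dx":0,"dy":0,"dz":0,"rx":0,"ry":0,"rz":0.5},{"dx":0,"dy":0,"dz":0,"rx":0,"ry":0,"rz":0.5},{"dx":0,"dy":0,"dz":0,"rx":0,"ry":0,"rz":0.5},{"dx":0,"dy":0,"dz":0,"rx":0,"ry":0,"rz":0.5},{"dx":0,"dy":0,"dz":0,"rx":0,"ry":0,"rz":0.5}]' >/dev/null
python3 -m inch '[{"dx":0,"dy":0,"dz":0,"rx":0,"ry":0,"rz":0.5},{"dx":0,"dy":0,"dz":0,"rx":0,"ry":0,"rz":0.5},{"dx":0,"dy":0,"dz":0,"rx":0,"ry":0,"rz":0.5},{"dx":0,"dy":0,"dz":0,"rx":0,"ry":0,"rz":0.5},{"dx":0,"dy":0,"dz":0,"rx":0,"ry":0,"rz":0.5}]' >/dev/null; python3 g.py 0
python3 -m inch '[{"dx":0,"dy":0,"dz":0,"rx":0,"ry":0,"rz":0.4},{"dx":0,"dy":0,"dz":0,"rx":0,"ry":0,"rz":0.4},{"dx":0,"dy":0,"dz":0,"rx":0,"ry":0,"rz":0.4},{"dx":0,"dy":0,"dz":0,"rx":0,"ry":0,"rz":0.4},{"dx":0,"dy":0,"dz":0,"rx":0,"ry":0,"rz":0.4}]' >/dev/null; python3 g.py 1
python3 -c "
import cv2,numpy as np
cv2.imwrite('pics/hole2.png',cv2.resize(np.hstack([cv2.imread(f'/tmp/h_{i}.png') for i in range(2)]),None,fx=2,fy=2))"
```

```text
0 yaw -1.1 j6 1.84 [0.4997 0.2042 0.2871]
1 yaw -34.4 j6 2.42 [0.4997 0.2045 0.2872]
```

View pics/hole2.png

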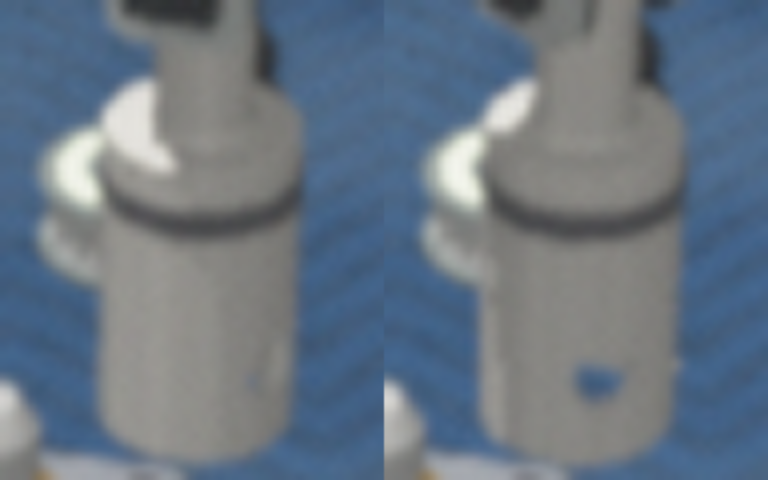

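Run:
```python
from h import *
for n in("top","side"): print(n,proj(n,[[.5883,.1077,.056],[.5993,-.0017,.056]]).round(1))
a=cv2.imread("pics/top3.png")[195:245,240:340]; b=cv2.imread("pics/side3.png")[230:330,250:350]
a=cv2.resize(a,(800,400),interpolation=cv2.INTER_CUBIC); b=cv2.resize(b,(400,400),interpolation=cv2.INTER_CUBIC)
cv2.imwrite("pics/stubs.png",np.vstack([a[:,:],np.hstack([b,0*b])])[:600])
```

```text
top [[259.4 219.5]
 [310.5 215.1]]
side [[288.6 285.2]
 [301.9 249.2]]
```

View pics/stubs.png

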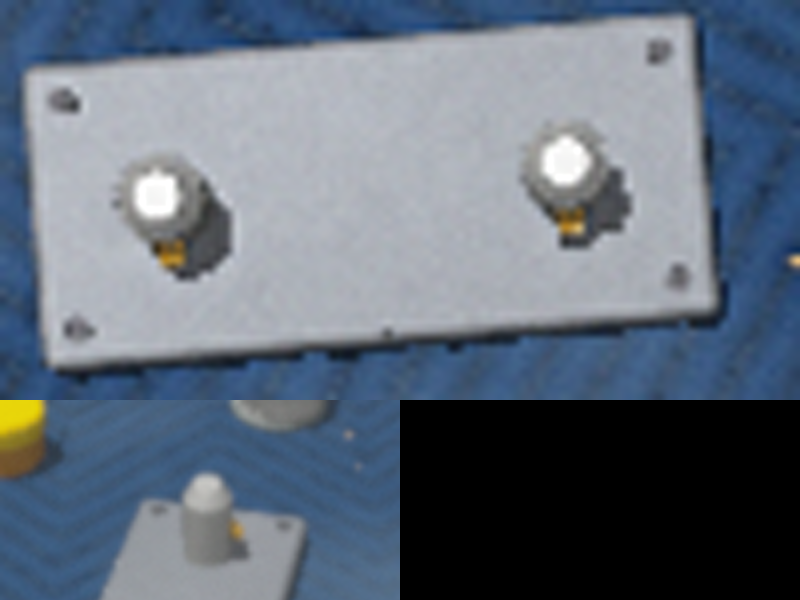

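```bash
cat >> h.py <<'E'
def bright(n,x,y,z,r=5,th=200,img=None):
    "world point of the centroid of the bright disc near the given point"
    f=FR[n] if img is None else img
    u,v=np.round(proj(n,[x,y,z])[0]).astype(int)
    p=f[v-r:v+r+1,u-r:u+r+1].min(2).astype(float); w=np.clip(p-th,0,None)
    vv,uu=np.mgrid[v-r:v+r+1,u-r:u+r+1]
    return ray(n,(w*uu).sum()/w.sum(),(w*vv).sum()/w.sum(),z)[:2].round(4),int((w>0).sum())
E
python3 - <<'E'
from h import *
im=cv2.imread("pics/top3.png")[:,:,::-1]
for th in(190,215): print(bright("top",.5883,.1077,.056,6,th,im),bright("top",.5993,-.0017,.056,6,th,im))
grab("top","top5")
u,v=proj("top",[.422,-.2437,.137])[0]; print(u,v); u,v=int(round(u)),int(round(v))
print(FR["top"][v-7:v+8,u-7:u+8].min(2))
E
```

```text
(array([0.5896, 0.1085]), 26) (array([ 0.6001, -0.0008]), 27)
(array([0.5895, 0.1085]), 23) (array([ 0.6   , -0.0006]), 24)
431.90388818657357 303.199281665235
[[209 236 237 231 230 229 235 212  48  55  60  62  58  56  62]
 [ 87 122 197 239 238 235 235 220 124  60  69  67  59  60  57]
 [ 97  99 101 117 163 216 235 228 167  49  63  66  64  64  59]
 [101  96  98  96  94 111 147 172 169  47  56  58  61  59  64]
 [ 99  95  96  91 140 195 185 190 180  79  53  59  59  59  57]
 [ 99  98  93 137 194 212 236 233 211 147  72  56  57  59  62]
 [ 92  91 113 168 219 242 234 233 231 219 132  55  61  61  59]
 [ 85  83 135 201 220 237 232 229 230 213 133  49  54  57  68]
 [ 70  74 134 204 217 239 230 229 233 222 166  55  53  59  59]
 [ 95  77  76 127 203 235 234 235 224 189  89  54  57  57  54]
 [109 115 107  94 138 172 195 207 169 119  55  56  59  57  64]
 [208 110 123 116 111 117 122 104  86  54  53  61  62  60  56]
 [219 116 123 111  66  67  54  53  55  59  57  54  54  57  59]
 [174  90  70  56  45  54  59  56  60  64  65  64  57  54  59]
 [ 32  30  30  32  64  60  62  55  60  60  56  59  55  63  61]]
```

Run:
```python
from h import *
im=cv2.imread("pics/top3.png")[:,:,::-1]; im2=FR.setdefault("t",cv2.imread("pics/top5.png")[:,:,::-1])
for th in(190,215): print(bright("top",.428,-.1795,.137,4,th,im),bright("top",.422,-.243,.137,4,th,im2),bright("top",.4845,-.2506,.137,4,th,im2))
u,v=np.round(proj("top",[.428,-.1795,.137])[0]).astype(int); print(im[v-6:v+7,u-6:u+7].min(2))
go(.589,.1075,.287,33.75)
```

```text
(array([ 0.4288, -0.1805]), 36) (array([ 0.4221, -0.2425]), 33) (array([ 0.4838, -0.2504]), 33)
(array([ 0.4285, -0.1808]), 25) (array([ 0.4221, -0.2426]), 23) (array([ 0.4837, -0.2506]), 25)
[[111  99  99 111 152 221 240 228 132  62  70  70  67]
 [ 94  97 102  97  91 111 152 211 228  65  70  69  73]
 [ 99  99  96  95 110 178 202 222 197  39  68  72  72]
 [ 92  99  96 137 201 203 215 212 184 130  62  67  69]
 [ 87  86 128 206 219 243 238 234 234 168  92  63  64]
 [ 82  82 118 207 238 240 236 234 237 221 122  63  70]
 [ 66  70 111 216 239 240 235 235 234 222 123  68  66]
 [ 89  69 113 202 211 242 235 233 225 167  80  64  68]
 [116 120 103 133 185 209 236 231 180 121  65  65  64]
 [226 113 121 114 131 166 187 181 101  70  63  68  69]
 [189 134 134  76  67  43  53  55  67  70  75  68  72]
 [ 48  40  46  35  32  24  26  36  65  69  68  64  70]
 [ 30  29  26  31  34  32  30  30  47  72  66  70  58]]
d [0.1606 0.0373 0.0002] r [ 1.000e-04  1.000e-04 -7.923e-01] dist 0.132 j6 2.42
```

```bash
python3 -m inch '[{"dx":0.16,"dy":0.036,"dz":0,"rx":0,"ry":0,"rz":-0.4},{"dx":0.16,"dy":0.036,"dz":0,"rx":0,"ry":0,"rz":-0.4},{"dx":0.16,"dy":0.036,"dz":0,"rx":0,"ry":0,"rz":-0.4},{"dx":0.16,"dy":0.036,"dz":0,"rx":0,"ry":0,"rz":-0.4},{"dx":0.16,"dy":0.036,"dz":0,"rx":0,"ry":0,"rz":-0.4}]'|head -2
python3 -m inch '[{"dx":0,"dy":0,"dz":0.08,"rx":0,"ry":0,"rz":-0.392},{"dx":0,"dy":0,"dz":0.12,"rx":0,"ry":0,"rz":-0.392},{"dx":0,"dy":0,"dz":0.15,"rx":0,"ry":0,"rz":-0.392},{"dx":0,"dy":0,"dz":0.15,"rx":0,"ry":0,"rz":-0.392},{"dx":0,"dy":0,"dz":0.15,"rx":0,"ry":0,"rz":-0.392}]'|head -2
python3 -m inch '[{"dx":0,"dy":0,"dz":0,"rx":0,"ry":0,"rz":0},{"dx":0,"dy":0,"dz":0,"rx":0,"ry":0,"rz":0},{"dx":0,"dy":0,"dz":0,"rx":0,"ry":0,"rz":0}]'
python3 -c "
from h import *
go(.590,.1076,.14,33.75)"
```

```text
time: 18.3
tool_pos: [0.5896, 0.1079, 0.2869]
time: 18.8
tool_pos: [0.5879, 0.1096, 0.1659]
time: 19.1
tool_pos: [0.5897, 0.1092, 0.1685]
tool_rot: [0.0, 0.957, 0.289, 0.001]
contact_force: [0.3, -0.4, -0.8]
gripper_width: 0.167
grasp_force: 59.5
d [-0.0008  0.0019  0.0357] r [ 0.0007 -0.0012 -0.0016] dist 0.029 j6 1.04
```

```bash
python3 -m inch '[{"dx":-0.0008,"dy":0.0019,"dz":0.02,"rx":0,"ry":0,"rz":-0.0015},{"dx":-0.0008,"dy":0.0019,"dz":0.04,"rx":0,"ry":0,"rz":-0.0015},{"dx":-0.0008,"dy":0.0019,"dz":0.043,"rx":0,"ry":0,"rz":-0.0015},{"dx":-0.0008,"dy":0.0019,"dz":0.043,"rx":0,"ry":0,"rz":-0.0015},{"dx":-0.0008,"dy":0.0019,"dz":0.043,"rx":0,"ry":0,"rz":-0.0015}]'|head -4
python3 -m inch '[{"dx":0,"dy":0,"dz":0.004,"rx":0,"ry":0,"rz":0},{"dx":0,"dy":0,"dz":0.008,"rx":0,"ry":0,"rz":0},{"dx":0,"dy":0,"dz":0.012,"rx":0,"ry":0,"rz":0},{"dx":0,"dy":0,"dz":0.012,"rx":0,"ry":0,"rz":0},{"dx":0,"dy":0,"dz":0.012,"rx":0,"ry":0,"rz":0}]'|head -4
python3 -m inch '[{"dx":0,"dy":0,"dz":0.004,"rx":0,"ry":0,"rz":0},{"dx":0,"dy":0,"dz":0.006,"rx":0,"ry":0,"rz":0},{"dx":0,"dy":0,"dz":0.006,"rx":0,"ry":0,"rz":0}]'|head -4
python3 -m inch '[{"dx":0,"dy":0,"dz":0.004,"rx":0,"ry":0,"rz":0},{"dx":0,"dy":0,"dz":0.006,"rx":0,"ry":0,"rz":0},{"dx":0,"dy":0,"dz":0.006,"rx":0,"ry":0,"rz":0}]'|head -4
```

```text
time: 19.6
tool_pos: [0.5894, 0.1074, 0.1327]
tool_rot: [-0.0, 0.957, 0.291, -0.0]
contact_force: [0.7, -0.5, -0.6]
time: 20.1
tool_pos: [0.5896, 0.1077, 0.1234]
tool_rot: [-0.0, 0.957, 0.291, 0.0]
contact_force: [1.4, 0.4, -1.4]
time: 20.4
tool_pos: [0.5896, 0.1079, 0.1184]
tool_rot: [-0.0, 0.957, 0.291, 0.0]
contact_force: [1.8, 3.2, -1.2]
time: 20.7
tool_pos: [0.5896, 0.1078, 0.1135]
tool_rot: [-0.0, 0.957, 0.291, 0.0]
contact_force: [2.0, 5.2, -0.7]
```

```bash
python3 -m inch '[{"dx":0.0007,"dy":-0.0004,"dz":0.004,"rx":0,"ry":0,"rz":0},{"dx":0.0007,"dy":-0.0004,"dz":0.007,"rx":0,"ry":0,"rz":0},{"dx":0.0007,"dy":-0.0004,"dz":0.01,"rx":0,"ry":0,"rz":0},{"dx":0.0007,"dy":-0.0004,"dz":0.01,"rx":0,"ry":0,"rz":0}]'|head -4
python3 -m inch '[{"dx":0,"dy":0,"dz":0.004,"rx":0,"ry":0,"rz":0},{"dx":0,"dy":0,"dz":0.008,"rx":0,"ry":0,"rz":0},{"dx":0,"dy":0,"dz":0.01,"rx":0,"ry":0,"rz":0},{"dx":0,"dy":0,"dz":0.01,"rx":0,"ry":0,"rz":0}]'|head -4
python3 -m inch '[{"dx":0,"dy":0,"dz":0.004,"rx":0,"ry":0,"rz":0},{"dx":0,"dy":0,"dz":0.008,"rx":0,"ry":0,"rz":0},{"dx":0,"dy":0,"dz":0.008,"rx":0,"ry":0,"rz":0},{"dx":0,"dy":0,"dz":0.008,"rx":0,"ry":0,"rz":0}]'|head -4
```

```text
time: 21.1
tool_pos: [0.5902, 0.1082, 0.1071]
tool_rot: [-0.0, 0.957, 0.291, 0.0]
contact_force: [-1.2, 3.8, 6.6]
time: 21.5
tool_pos: [0.5895, 0.1083, 0.0978]
tool_rot: [-0.0, 0.957, 0.291, -0.0]
contact_force: [-2.1, 5.1, 4.6]
time: 21.9
tool_pos: [0.5897, 0.1081, 0.0907]
tool_rot: [-0.0, 0.957, 0.291, 0.0]
contact_force: [1.1, 5.8, -1.5]
```

```bash
python3 -m inch '[{"dx":0,"dy":0,"dz":0.002,"rx":0,"ry":0,"rz":0},{"dx":0,"dy":0,"dz":0.003,"rx":0,"ry":0,"rz":0},{"dx":0,"dy":0,"dz":0.003,"rx":0,"ry":0,"rz":0}]'|head -4
python3 -m inch '[{"dx":0,"dy":0,"dz":0,"rx":0,"ry":0,"rz":0},{"dx":0,"dy":0,"dz":0,"rx":0,"ry":0,"rz":0},{"dx":0,"dy":0,"dz":0,"rx":0,"ry":0,"rz":0}]' -0.2|head -4
python3 -m inch '[{"dx":0,"dy":0,"dz":-0.05,"rx":0,"ry":0,"rz":0},{"dx":0,"dy":0,"dz":-0.1,"rx":0,"ry":0,"rz":0},{"dx":0,"dy":0,"dz":-0.16,"rx":0,"ry":0,"rz":0},{"dx":0,"dy":0,"dz":-0.2,"rx":0,"ry":0,"rz":0},{"dx":0,"dy":0,"dz":-0.2,"rx":0,"ry":0,"rz":0}]'|head -4
python3 -m inch '[{"dx":-0.15,"dy":0.1,"dz":0,"rx":0,"ry":0,"rz":0},{"dx":-0.15,"dy":0.1,"dz":0,"rx":0,"ry":0,"rz":0},{"dx":-0.15,"dy":0.1,"dz":0,"rx":0,"ry":0,"rz":0},{"dx":-0.15,"dy":0.1,"dz":0,"rx":0,"ry":0,"rz":0}]'|head -2
python3 - <<'E'
from h import *
grab("side","side6"); grab("top","top6")
u,v=np.round(proj("side",[.589,.108,.06])[0]).astype(int); b=FR["side"][v-40:v+40,u-40:u+40]
u,v=np.round(proj("top",[.589,.108,.06])[0]).astype(int); a=FR["top"][v-40:v+40,u-40:u+40]
cv2.imwrite('pics/c6.png',cv2.resize(np.hstack([a,b]),(800,400),interpolation=cv2.INTER_CUBIC)[:,:,::-1])
print(bright("top",.589,.108,.129,4,190)); go(.483,-.251,.25,0)
E
```

```text
time: 22.2
tool_pos: [0.5902, 0.1082, 0.0899]
tool_rot: [-0.0, 0.957, 0.291, 0.0]
contact_force: [-0.2, 4.6, 5.0]
time: 22.5
tool_pos: [0.5892, 0.1071, 0.0881]
tool_rot: [0.001, 0.957, 0.291, -0.001]
contact_force: [-0.1, 0.3, 0.5]
time: 23.0
tool_pos: [0.5926, 0.1076, 0.256]
tool_rot: [0.002, 0.957, 0.291, 0.005]
contact_force: [0.0, -0.6, 0.1]
time: 23.4
tool_pos: [0.5325, -0.0294, 0.2474]
(array([0.5888, 0.1082]), 42)
d [-0.2088  0.1986 -0.0028] r [-0.0004  0.001   0.3919] dist 0.231 j6 0.79
```

View pics/c6.png

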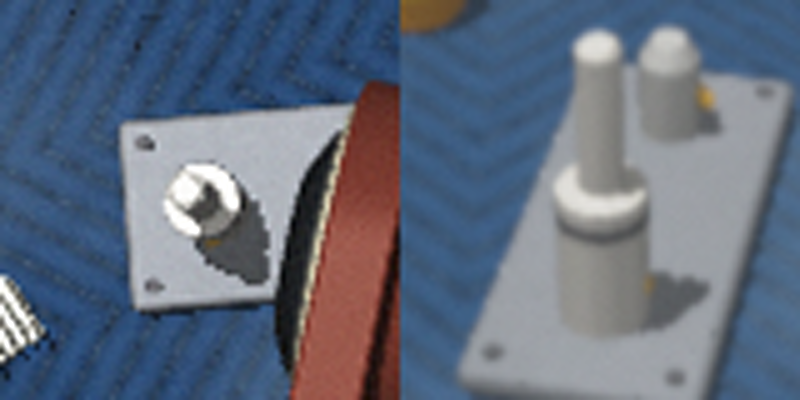

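```bash
python3 -m inch '[{"dx":-0.209,"dy":0.199,"dz":0,"rx":0,"ry":0,"rz":0.391},{"dx":-0.209,"dy":0.199,"dz":0,"rx":0,"ry":0,"rz":0.391},{"dx":-0.209,"dy":0.199,"dz":0,"rx":0,"ry":0,"rz":0.391},{"dx":-0.209,"dy":0.199,"dz":0,"rx":0,"ry":0,"rz":0.391},{"dx":-0.209,"dy":0.199,"dz":0,"rx":0,"ry":0,"rz":0.391}]'|head -2
python3 -m inch '[{"dx":0,"dy":0,"dz":0,"rx":0,"ry":0,"rz":0},{"dx":0,"dy":0,"dz":0,"rx":0,"ry":0,"rz":0},{"dx":0,"dy":0,"dz":0,"rx":0,"ry":0,"rz":0}]'|head -3
python3 -c "
from h import *
go(.4838,-.2517,.096,0)"
```

```text
time: 24.0
tool_pos: [0.4839, -0.2524, 0.2482]
time: 24.3
tool_pos: [0.4848, -0.2491, 0.2484]
tool_rot: [-0.0, 1.0, 0.003, -0.0]
d [-0.0012  0.0034  0.1905] r [-0.0006  0.0004  0.0038] dist 0.152 j6 0.95
```

```bash
python3 -m inch '[{"dx":-0.001,"dy":0.0034,"dz":0.05,"rx":0,"ry":0,"rz":0.004},{"dx":-0.001,"dy":0.0034,"dz":0.1,"rx":0,"ry":0,"rz":0.004},{"dx":-0.001,"dy":0.0034,"dz":0.15,"rx":0,"ry":0,"rz":0.004},{"dx":-0.001,"dy":0.0034,"dz":0.19,"rx":0,"ry":0,"rz":0.004},{"dx":-0.001,"dy":0.0034,"dz":0.19,"rx":0,"ry":0,"rz":0.004}]'|head -4
python3 -m inch '[{"dx":0,"dy":0,"dz":0,"rx":0,"ry":0,"rz":0},{"dx":0,"dy":0,"dz":0,"rx":0,"ry":0,"rz":0},{"dx":0,"dy":0,"dz":0,"rx":0,"ry":0,"rz":0}]'|head -4
python3 -m inch '[{"dx":0,"dy":0,"dz":0,"rx":0,"ry":0,"rz":0},{"dx":0,"dy":0,"dz":0,"rx":0,"ry":0,"rz":0},{"dx":0,"dy":0,"dz":0,"rx":0,"ry":0,"rz":0},{"dx":0,"dy":0,"dz":0,"rx":0,"ry":0,"rz":0}]' -1
python3 -m inch '[{"dx":0,"dy":0,"dz":-0.03,"rx":0,"ry":0,"rz":0},{"dx":0,"dy":0,"dz":-0.08,"rx":0,"ry":0,"rz":0},{"dx":0,"dy":0,"dz":-0.14,"rx":0,"ry":0,"rz":0},{"dx":0,"dy":0,"dz":-0.2,"rx":0,"ry":0,"rz":0},{"dx":0,"dy":0,"dz":-0.23,"rx":0,"ry":0,"rz":0}]'
python3 -m inch '[{"dx":0,"dy":0,"dz":0,"rx":0,"ry":0,"rz":0},{"dx":0,"dy":0,"dz":0,"rx":0,"ry":0,"rz":0}]'|head -4
python3 -c "
from h import *
go(.5,.2,.287,0)"
```

```text
time: 24.8
tool_pos: [0.4805, -0.2493, 0.0912]
tool_rot: [-0.003, 1.0, 0.0, -0.004]
contact_force: [-0.1, 0.0, -0.3]
time: 25.1
tool_pos: [0.4851, -0.2541, 0.0998]
tool_rot: [0.001, 1.0, -0.001, 0.002]
contact_force: [0.3, -0.1, 0.6]
time: 25.5
tool_pos: [0.4844, -0.254, 0.0986]
tool_rot: [0.001, 1.0, -0.001, 0.001]
contact_force: [0.1, 0.9, 5.4]
gripper_width: 0.171
grasp_force: 58.6
time: 26.0
tool_pos: [0.4844, -0.2541, 0.286]
tool_rot: [0.002, 1.0, -0.001, 0.003]
contact_force: [0.5, 0.1, -0.3]
gripper_width: 0.176
grasp_force: 58.6
time: 26.2
tool_pos: [0.4831, -0.2532, 0.28]
tool_rot: [-0.0, 1.0, -0.001, -0.0]
contact_force: [-1.1, 0.0, -1.9]
d [ 0.0197 -0.5665 -0.0085] r [-0.0003  0.0005 -0.0017] dist 0.454 j6 0.95
```

```bash
python3 -m inch '[{"dx":0.01,"dy":-0.283,"dz":-0.005,"rx":0,"ry":0,"rz":0.35},{"dx":0.01,"dy":-0.283,"dz":-0.005,"rx":0,"ry":0,"rz":0.35},{"dx":0.01,"dy":-0.283,"dz":-0.005,"rx":0,"ry":0,"rz":0.35},{"dx":0.01,"dy":-0.283,"dz":-0.005,"rx":0,"ry":0,"rz":0.35},{"dx":0.01,"dy":-0.283,"dz":-0.005,"rx":0,"ry":0,"rz":0.35}]'|head -2
python3 -m inch '[{"dx":-0.133,"dy":-0.251,"dz":-0.004,"rx":0,"ry":0,"rz":0.35},{"dx":-0.133,"dy":-0.251,"dz":-0.004,"rx":0,"ry":0,"rz":0.35},{"dx":-0.133,"dy":-0.251,"dz":-0.004,"rx":0,"ry":0,"rz":0.35},{"dx":-0.133,"dy":-0.251,"dz":-0.004,"rx":0,"ry":0,"rz":0.35},{"dx":-0.133,"dy":-0.251,"dz":-0.004,"rx":0,"ry":0,"rz":0.35}]'|head -2
python3 g.py 0
python3 -m inch '[{"dx":0,"dy":0,"dz":0,"rx":0,"ry":0,"rz":-0.5},{"dx":0,"dy":0,"dz":0,"rx":0,"ry":0,"rz":-0.5},{"dx":0,"dy":0,"dz":0,"rx":0,"ry":0,"rz":-0.5},{"dx":0,"dy":0,"dz":0,"rx":0,"ry":0,"rz":-0.5},{"dx":0,"dy":0,"dz":0,"rx":0,"ry":0,"rz":-0.5}]' >/dev/null; python3 g.py 1
python3 -m inch '[{"dx":0,"dy":0,"dz":0,"rx":0,"ry":0,"rz":-0.5},{"dx":0,"dy":0,"dz":0,"rx":0,"ry":0,"rz":-0.5},{"dx":0,"dy":0,"dz":0,"rx":0,"ry":0,"rz":-0.5},{"dx":0,"dy":0,"dz":0,"rx":0,"ry":0,"rz":-0.5},{"dx":0,"dy":0,"dz":0,"rx":0,"ry":0,"rz":-0.5}]' >/dev/null; python3 g.py 2
python3 -m inch '[{"dx":0,"dy":0,"dz":0,"rx":0,"ry":0,"rz":-0.5},{"dx":0,"dy":0,"dz":0,"rx":0,"ry":0,"rz":-0.5},{"dx":0,"dy":0,"dz":0,"rx":0,"ry":0,"rz":-0.5},{"dx":0,"dy":0,"dz":0,"rx":0,"ry":0,"rz":-0.5},{"dx":0,"dy":0,"dz":0,"rx":0,"ry":0,"rz":-0.5}]' >/dev/null; python3 g.py 3
python3 -m inch '[{"dx":0,"dy":0,"dz":0,"rx":0,"ry":0,"rz":-0.5},{"dx":0,"dy":0,"dz":0,"rx":0,"ry":0,"rz":-0.5},{"dx":0,"dy":0,"dz":0,"rx":0,"ry":0,"rz":-0.5},{"dx":0,"dy":0,"dz":0,"rx":0,"ry":0,"rz":-0.5},{"dx":0,"dy":0,"dz":0,"rx":0,"ry":0,"rz":-0.5}]' >/dev/null; python3 g.py 4
python3 -m inch '[{"dx":0,"dy":0,"dz":0,"rx":0,"ry":0,"rz":-0.5},{"dx":0,"dy":0,"dz":0,"rx":0,"ry":0,"rz":-0.5},{"dx":0,"dy":0,"dz":0,"rx":0,"ry":0,"rz":-0.5},{"dx":0,"dy":0,"dz":0,"rx":0,"ry":0,"rz":-0.5},{"dx":0,"dy":0,"dz":0,"rx":0,"ry":0,"rz":-0.5}]' >/dev/null; python3 g.py 5
python3 -c "
import cv2,numpy as np
I=[cv2.imread(f'/tmp/h_{i}.png') for i in range(6)]
cv2.imwrite('pics/hole3.png',cv2.resize(np.vstack([np.hstack(I[:3]),np.hstack(I[3:])]),(720,600)))"
```

```text
time: 26.7
tool_pos: [0.4903, -0.0243, 0.2812]
time: 27.2
tool_pos: [0.4994, 0.2016, 0.2842]
0 yaw -60.0 j6 2.87 [0.4987 0.208  0.2842]
1 yaw -16.7 j6 2.11 [0.4997 0.1997 0.2842]
2 yaw 26.1 j6 1.36 [0.5    0.1998 0.285 ]
3 yaw 68.9 j6 0.61 [0.5002 0.1998 0.2856]
4 yaw 111.8 j6 -0.14 [0.5004 0.1999 0.2861]
5 yaw 154.7 j6 -0.89 [0.5005 0.1999 0.2865]
```

View pics/hole3.png

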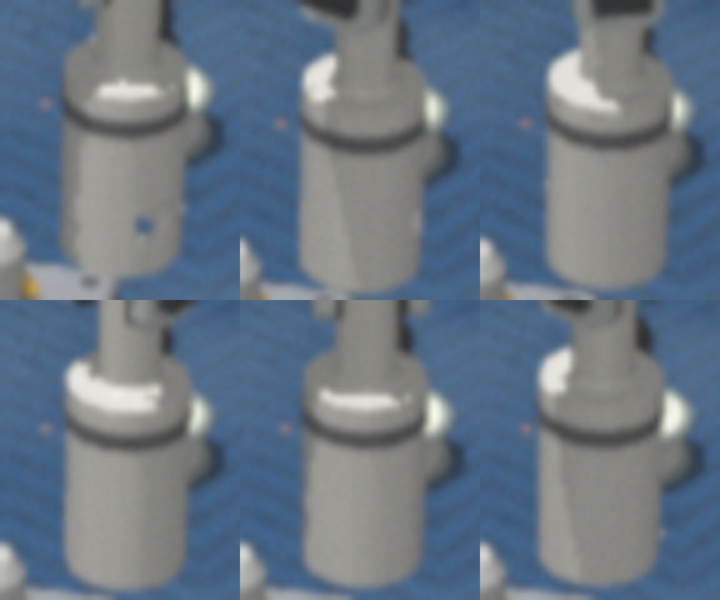

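```bash
python3 -m inch '[{"dx":0,"dy":0,"dz":0,"rx":0,"ry":0,"rz":0.5},{"dx":0,"dy":0,"dz":0,"rx":0,"ry":0,"rz":0.5},{"dx":0,"dy":0,"dz":0,"rx":0,"ry":0,"rz":0.5},{"dx":0,"dy":0,"dz":0,"rx":0,"ry":0,"rz":0.5},{"dx":0,"dy":0,"dz":0,"rx":0,"ry":0,"rz":0.5}]' >/dev/null
python3 -m inch '[{"dx":0,"dy":0,"dz":0,"rx":0,"ry":0,"rz":0.5},{"dx":0,"dy":0,"dz":0,"rx":0,"ry":0,"rz":0.5},{"dx":0,"dy":0,"dz":0,"rx":0,"ry":0,"rz":0.5},{"dx":0,"dy":0,"dz":0,"rx":0,"ry":0,"rz":0.5},{"dx":0,"dy":0,"dz":0,"rx":0,"ry":0,"rz":0.5}]' >/dev/null
python3 -m inch '[{"dx":0,"dy":0,"dz":0,"rx":0,"ry":0,"rz":0.5},{"dx":0,"dy":0,"dz":0,"rx":0,"ry":0,"rz":0.5},{"dx":0,"dy":0,"dz":0,"rx":0,"ry":0,"rz":0.5},{"dx":0,"dy":0,"dz":0,"rx":0,"ry":0,"rz":0.5},{"dx":0,"dy":0,"dz":0,"rx":0,"ry":0,"rz":0.5}]' >/dev/null
python3 -m inch '[{"dx":0,"dy":0,"dz":0,"rx":0,"ry":0,"rz":0.325},{"dx":0,"dy":0,"dz":0,"rx":0,"ry":0,"rz":0.325},{"dx":0,"dy":0,"dz":0,"rx":0,"ry":0,"rz":0.325},{"dx":0,"dy":0,"dz":0,"rx":0,"ry":0,"rz":0.325},{"dx":0,"dy":0,"dz":0,"rx":0,"ry":0,"rz":0.325}]'|head -3
python3 -c "
from h import *
go(.6003,-.001,.25,-2.3)"
```

```text
time: 32.0
tool_pos: [0.5007, 0.2, 0.2869]
tool_rot: [0.0, 1.0, -0.023, -0.001]
d [0.1362 0.2451 0.0461] r [ 0.0004  0.0012 -0.0044] dist 0.227 j6 1.86
```

```bash
python3 -m inch '[{"dx":0.136,"dy":0.245,"dz":0.03,"rx":0,"ry":0,"rz":-0.004},{"dx":0.136,"dy":0.245,"dz":0.03,"rx":0,"ry":0,"rz":-0.004},{"dx":0.136,"dy":0.245,"dz":0.03,"rx":0,"ry":0,"rz":-0.004},{"dx":0.136,"dy":0.245,"dz":0.03,"rx":0,"ry":0,"rz":-0.004},{"dx":0.136,"dy":0.245,"dz":0.03,"rx":0,"ry":0,"rz":-0.004}]'|head -3
python3 -m inch '[{"dx":0,"dy":0,"dz":0.04,"rx":0,"ry":0,"rz":0},{"dx":0,"dy":0,"dz":0.08,"rx":0,"ry":0,"rz":0},{"dx":0,"dy":0,"dz":0.11,"rx":0,"ry":0,"rz":0},{"dx":0,"dy":0,"dz":0.11,"rx":0,"ry":0,"rz":0},{"dx":0,"dy":0,"dz":0.11,"rx":0,"ry":0,"rz":0}]'|head -3
python3 -m inch '[{"dx":0,"dy":0,"dz":0,"rx":0,"ry":0,"rz":0},{"dx":0,"dy":0,"dz":0,"rx":0,"ry":0,"rz":0},{"dx":0,"dy":0,"dz":0,"rx":0,"ry":0,"rz":0}]'|head -3
python3 -c "
from h import *
go(.6003,-.001,.135,-2.3)"
```

```text
time: 32.5
tool_pos: [0.6025, -0.0035, 0.2625]
tool_rot: [0.0, 1.0, -0.021, -0.001]
time: 33.0
tool_pos: [0.6017, 0.0, 0.1758]
tool_rot: [-0.0, 1.0, -0.018, -0.001]
time: 33.3
tool_pos: [0.6028, -0.0001, 0.1779]
tool_rot: [0.0, 1.0, -0.017, 0.001]
d [-0.0033  0.0013  0.0536] r [ 0.0002 -0.0018  0.004 ] dist 0.043 j6 1.48
```

```bash
python3 -m inch '[{"dx":-0.0033,"dy":0.0013,"dz":0.03,"rx":0,"ry":0,"rz":0.004},{"dx":-0.0033,"dy":0.0013,"dz":0.05,"rx":0,"ry":0,"rz":0.004},{"dx":-0.0033,"dy":0.0013,"dz":0.053,"rx":0,"ry":0,"rz":0.004},{"dx":-0.0033,"dy":0.0013,"dz":0.053,"rx":0,"ry":0,"rz":0.004},{"dx":-0.0033,"dy":0.0013,"dz":0.053,"rx":0,"ry":0,"rz":0.004}]'|head -4
python3 -m inch '[{"dx":0,"dy":0,"dz":0.005,"rx":0,"ry":0,"rz":0},{"dx":0,"dy":0,"dz":0.01,"rx":0,"ry":0,"rz":0},{"dx":0,"dy":0,"dz":0.014,"rx":0,"ry":0,"rz":0},{"dx":0,"dy":0,"dz":0.014,"rx":0,"ry":0,"rz":0}]'|head -4
python3 -m inch '[{"dx":0,"dy":0,"dz":0.004,"rx":0,"ry":0,"rz":0},{"dx":0,"dy":0,"dz":0.006,"rx":0,"ry":0,"rz":0},{"dx":0,"dy":0,"dz":0.006,"rx":0,"ry":0,"rz":0}]'|head -4
python3 -m inch '[{"dx":0,"dy":0,"dz":0.004,"rx":0,"ry":0,"rz":0},{"dx":0,"dy":0,"dz":0.006,"rx":0,"ry":0,"rz":0},{"dx":0,"dy":0,"dz":0.006,"rx":0,"ry":0,"rz":0}]'|head -4
```

```text
time: 33.8
tool_pos: [0.5999, -0.001, 0.1345]
tool_rot: [0.0, 1.0, -0.02, 0.001]
contact_force: [0.2, -0.3, -1.4]
time: 34.2
tool_pos: [0.5994, -0.001, 0.122]
tool_rot: [-0.0, 1.0, -0.02, 0.0]
contact_force: [1.6, -0.4, -2.2]
time: 34.5
tool_pos: [0.5994, -0.001, 0.1175]
tool_rot: [-0.0, 1.0, -0.02, 0.0]
contact_force: [1.2, 0.2, -1.6]
time: 34.8
tool_pos: [0.5994, -0.0009, 0.1127]
tool_rot: [-0.0, 1.0, -0.02, 0.0]
contact_force: [2.1, 0.1, -2.5]
```

Smooth so far (low force). Pressing on over the button to the plate.

```bash
python3 -m inch '[{"dx":0.0005,"dy":0,"dz":0.004,"rx":0,"ry":0,"rz":0},{"dx":0.0005,"dy":0,"dz":0.008,"rx":0,"ry":0,"rz":0},{"dx":0.0005,"dy":0,"dz":0.012,"rx":0,"ry":0,"rz":0},{"dx":0.0005,"dy":0,"dz":0.012,"rx":0,"ry":0,"rz":0}]'|head -4
python3 -m inch '[{"dx":0,"dy":0,"dz":0.004,"rx":0,"ry":0,"rz":0},{"dx":0,"dy":0,"dz":0.008,"rx":0,"ry":0,"rz":0},{"dx":0,"dy":0,"dz":0.012,"rx":0,"ry":0,"rz":0},{"dx":0,"dy":0,"dz":0.012,"rx":0,"ry":0,"rz":0}]'|head -4
python3 -m inch '[{"dx":0,"dy":0,"dz":0.003,"rx":0,"ry":0,"rz":0},{"dx":0,"dy":0,"dz":0.006,"rx":0,"ry":0,"rz":0},{"dx":0,"dy":0,"dz":0.006,"rx":0,"ry":0,"rz":0}]'|head -4
python3 -m inch '[{"dx":0,"dy":0,"dz":0,"rx":0,"ry":0,"rz":0},{"dx":0,"dy":0,"dz":0,"rx":0,"ry":0,"rz":0},{"dx":0,"dy":0,"dz":0,"rx":0,"ry":0,"rz":0}]' -0.2|head -4
python3 -m inch '[{"dx":0,"dy":0,"dz":-0.05,"rx":0,"ry":0,"rz":0},{"dx":0,"dy":0,"dz":-0.1,"rx":0,"ry":0,"rz":0},{"dx":0,"dy":0,"dz":-0.16,"rx":0,"ry":0,"rz":0},{"dx":0,"dy":0,"dz":-0.2,"rx":0,"ry":0,"rz":0},{"dx":0,"dy":0,"dz":-0.2,"rx":0,"ry":0,"rz":0}]'|head -2
python3 -m inch '[{"dx":-0.1,"dy":0.24,"dz":0,"rx":0,"ry":0,"rz":0},{"dx":-0.1,"dy":0.24,"dz":0,"rx":0,"ry":0,"rz":0},{"dx":-0.1,"dy":0.24,"dz":0,"rx":0,"ry":0,"rz":0},{"dx":-0.1,"dy":0.24,"dz":0,"rx":0,"ry":0,"rz":0},{"dx":-0.1,"dy":0.24,"dz":0,"rx":0,"ry":0,"rz":0}]'|head -2
python3 - <<'E'
from h import *
grab("side","side7"); grab("top","top7")
cv2.imwrite('pics/c7.png',cv2.resize(np.hstack([FR["top"][120:330,170:450],FR["side"][170:380,225:425]]),(800,350),interpolation=cv2.INTER_CUBIC)[:,:,::-1])
print(bright("top",.589,.108,.129,4,190),bright("top",.6,-.001,.129,4,190))
E
```

```text
time: 35.2
tool_pos: [0.6003, -0.0014, 0.1051]
tool_rot: [0.0, 1.0, -0.02, 0.0]
contact_force: [-1.1, -0.3, 6.5]
time: 35.6
tool_pos: [0.5999, -0.0013, 0.0941]
tool_rot: [0.0, 1.0, -0.02, 0.0]
contact_force: [0.3, 0.2, 1.3]
time: 35.9
tool_pos: [0.6004, -0.0009, 0.0906]
tool_rot: [-0.0, 1.0, -0.02, 0.0]
contact_force: [-1.9, 0.9, 9.5]
time: 36.2
tool_pos: [0.5991, -0.0009, 0.088]
tool_rot: [-0.0, 1.0, -0.02, -0.001]
contact_force: [-0.5, -0.4, -0.2]
time: 36.7
tool_pos: [0.6026, -0.0013, 0.2559]
time: 37.2
tool_pos: [0.5097, -0.1931, 0.2473]
(array([0.5888, 0.1083]), 52) (array([ 6.019e-01, -4.000e-04]), 58)
```

View pics/c7.png

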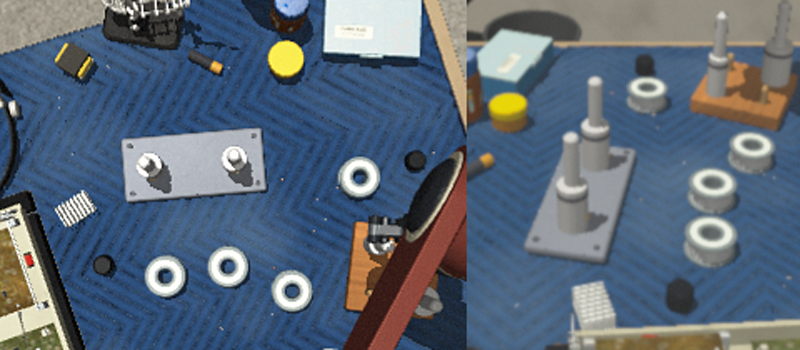

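```bash
cat >> h.py <<'E'
def white(n,x,y,z,cyl,dark=False,R=22):
    "fit x,y of a white (or black) cylinder near the given point from its blob"
    f=FR[n]; hsv=cv2.cvtColor(f,cv2.COLOR_RGB2HSV).astype(int)
    m=((f.max(2)<45) if dark else (hsv[...,1]<75)&(hsv[...,2]>70)).astype(np.uint8)
    u,v=np.round(proj(n,[x,y,z])[0]).astype(int); k=np.zeros_like(m); k[v-R:v+R,u-R:u+R]=m[v-R:v+R,u-R:u+R]
    N,L,S,C=cv2.connectedComponentsWithStats(k); i=1+np.argmax(S[1:,4])
    h=cv2.convexHull(np.argwhere(L==i)[:,::-1].astype(np.int32)); F=np.zeros_like(m); cv2.fillPoly(F,[h],1)
    vv,uu=np.nonzero(F); p,_=fit({n:np.array([uu.mean(),vv.mean()])},cyl,[x,y]); return p.round(4),len(uu),round(sil(n,*p,cyl)[1])
def pix(u,v,z): return ray("top",170+(u+.5)/2.857-.5,120+(v+.5)/2.857-.5,z)
RL={0:(606,267),1:(284,473),2:(391,457),3:(500,498)}; CL={0:(712,275),1:(177,454)}
def find():
    grab("top")
    for k,(u,v) in RL.items():
        p=pix(u,v,.024); o=[]
        for n in("top","side"):
            if n=="side" and k==0: grab("side")
            try: o.append(white(n,p[0],p[1],.012,REEL))
            except Exception as e: o.append(repr(e)[:40])
        print("reel",k,o)
    for k,(u,v) in CL.items():
        p=pix(u,v,.024); print("cap",k,[white(n,p[0],p[1],.012,CAP,True,12) for n in("top","side")])
E
python3 - <<'E'
from h import *
find()
f=FR["side"]; u,v=np.round(proj("side",[.584,-.0034,.03])[0]).astype(int); 
for nm,x,y in(("b0",.573,.107),("b1",.584,-.0034)):
    u,v=np.round(proj("side",[x,y,.03])[0]).astype(int); w=f[v-8:v+9,u-8:u+9].astype(int); m=(w[...,0]-w[...,2]>60); print(nm,m.sum(),(np.argwhere(m).mean(0)-8).round(1) if m.any() else 0)
E
```

```text
reel 0 [(array([ 0.5823, -0.1682]), 471, 499), (array([ 0.5827, -0.1658]), 458, 473)]
reel 1 [(array([0.4456, 0.089 ]), 497, 497), (array([0.4468, 0.0776]), 1186, 828)]
reel 2 [(array([0.4595, 0.0052]), 494, 482), (array([0.4585, 0.0063]), 973, 704)]
reel 3 [(array([ 0.4281, -0.0797]), 502, 495), (array([ 0.4274, -0.0775]), 644, 605)]
cap 0 [(array([ 0.6029, -0.2438]), 121, 135), (array([ 0.5928, -0.2318]), 2, 150)]Traceback (most recent call last):
  File "<stdin>", line 2, in <module>
  File "h.py", line 76, in find
    p=pix(u,v,.024); print("cap",k,[white(n,p[0],p[1],.012,CAP,True,12) for n in("top","side")])
                                    ~~~~~^^^^^^^^^^^^^^^^^^^^^^^^^^^^^^
  File "h.py", line 61, in white
    N,L,S,C=cv2.connectedComponentsWithStats(k); i=1+np.argmax(S[1:,4])
                                                     ~~~~~~~~~^^^^^^^^^
    return _wrapfunc(a, 'argmax', axis=axis, out=out, **kwds)
    return bound(*args, **kwds)
ValueError: attempt to get argmax of an empty sequence
```

```bash
python3 -m inch '[{"dx":-0.04,"dy":-0.176,"dz":0.05,"rx":0,"ry":0,"rz":0},{"dx":-0.04,"dy":-0.176,"dz":0.05,"rx":0,"ry":0,"rz":0},{"dx":-0.04,"dy":-0.176,"dz":0.05,"rx":0,"ry":0,"rz":0},{"dx":-0.04,"dy":-0.176,"dz":0.05,"rx":0,"ry":0,"rz":0}]' 0.5|head -2
python3 -m inch '[{"dx":-0.04,"dy":-0.176,"dz":0.05,"rx":0,"ry":0,"rz":0},{"dx":-0.04,"dy":-0.176,"dz":0.05,"rx":0,"ry":0,"rz":0},{"dx":-0.04,"dy":-0.176,"dz":0.05,"rx":0,"ry":0,"rz":0},{"dx":-0.04,"dy":-0.176,"dz":0.05,"rx":0,"ry":0,"rz":0},{"dx":-0.04,"dy":-0.176,"dz":0.05,"rx":0,"ry":0,"rz":0}]'|head -2
python3 -m inch '[{"dx":0,"dy":0,"dz":0,"rx":0,"ry":0,"rz":0},{"dx":0,"dy":0,"dz":0,"rx":0,"ry":0,"rz":0}]' 0.5
python3 -c "
from h import *
go(.4456,.089,.06,0)"
```

```text
time: 37.8
tool_pos: [0.4837, -0.0414, 0.206]
time: 38.3
tool_pos: [0.4591, 0.0959, 0.1686]
time: 38.5
tool_pos: [0.4602, 0.0934, 0.1696]
tool_rot: [0.0, 1.0, -0.021, 0.001]
contact_force: [0.1, -0.2, 0.5]
gripper_width: 0.749
grasp_force: 0.0
d [-0.0182  0.0063  0.137 ] r [ 0.0001 -0.0008 -0.0275] dist 0.111 j6 1.65
```

```bash
python3 -m inch '[{"dx":-0.018,"dy":0.006,"dz":0.06,"rx":0,"ry":0,"rz":-0.027},{"dx":-0.018,"dy":0.006,"dz":0.12,"rx":0,"ry":0,"rz":-0.027},{"dx":-0.018,"dy":0.006,"dz":0.137,"rx":0,"ry":0,"rz":-0.027},{"dx":-0.018,"dy":0.006,"dz":0.137,"rx":0,"ry":0,"rz":-0.027},{"dx":-0.018,"dy":0.006,"dz":0.137,"rx":0,"ry":0,"rz":-0.027}]'|head -2
python3 -m inch '[{"dx":0,"dy":0,"dz":0,"rx":0,"ry":0,"rz":0},{"dx":0,"dy":0,"dz":0,"rx":0,"ry":0,"rz":0}]'|head -2
python3 -c "
from h import *
go(.4456,.089,.002,0)"
```

```text
time: 39.0
tool_pos: [0.4466, 0.0897, 0.0613]
time: 39.2
tool_pos: [0.4468, 0.0901, 0.0618]
d [-0.0019  0.0013  0.0747] r [-0.0001 -0.003   0.0004] dist 0.06 j6 1.61
```

```bash
python3 -m inch '[{"dx":-0.002,"dy":0.001,"dz":0.03,"rx":0,"ry":0,"rz":0},{"dx":-0.002,"dy":0.001,"dz":0.06,"rx":0,"ry":0,"rz":0},{"dx":-0.002,"dy":0.001,"dz":0.074,"rx":0,"ry":0,"rz":0},{"dx":-0.002,"dy":0.001,"dz":0.074,"rx":0,"ry":0,"rz":0},{"dx":-0.002,"dy":0.001,"dz":0.074,"rx":0,"ry":0,"rz":0}]'|head -4
python3 -m inch '[{"dx":0,"dy":0,"dz":0,"rx":0,"ry":0,"rz":0},{"dx":0,"dy":0,"dz":0,"rx":0,"ry":0,"rz":0},{"dx":0,"dy":0,"dz":0,"rx":0,"ry":0,"rz":0}]' -1
python3 -m inch '[{"dx":0,"dy":0,"dz":0,"rx":0,"ry":0,"rz":0},{"dx":0,"dy":0,"dz":0,"rx":0,"ry":0,"rz":0}]' 0.5|tail -2
python3 -m inch '[{"dx":0,"dy":0,"dz":0,"rx":0,"ry":0,"rz":-0.35},{"dx":0,"dy":0,"dz":0,"rx":0,"ry":0,"rz":-0.35},{"dx":0,"dy":0,"dz":0,"rx":0,"ry":0,"rz":-0.35},{"dx":0,"dy":0,"dz":0,"rx":0,"ry":0,"rz":-0.35}]' >/dev/null
python3 -m inch '[{"dx":0,"dy":0,"dz":0,"rx":0,"ry":0,"rz":-0.35},{"dx":0,"dy":0,"dz":0,"rx":0,"ry":0,"rz":-0.35},{"dx":0,"dy":0,"dz":0,"rx":0,"ry":0,"rz":-0.35},{"dx":0,"dy":0,"dz":0,"rx":0,"ry":0,"rz":-0.35}]' >/dev/null
python3 -m inch '[{"dx":0,"dy":0,"dz":0,"rx":0,"ry":0,"rz":-0.35},{"dx":0,"dy":0,"dz":0,"rx":0,"ry":0,"rz":-0.35},{"dx":0,"dy":0,"dz":0,"rx":0,"ry":0,"rz":-0.35},{"dx":0,"dy":0,"dz":0,"rx":0,"ry":0,"rz":-0.35},{"dx":0,"dy":0,"dz":0,"rx":0,"ry":0,"rz":-0.35}]' |head -4
python3 -m inch '[{"dx":0,"dy":0,"dz":0,"rx":0,"ry":0,"rz":0},{"dx":0,"dy":0,"dz":0,"rx":0,"ry":0,"rz":0},{"dx":0,"dy":0,"dz":0,"rx":0,"ry":0,"rz":0}]' -1
python3 -m inch '[{"dx":0,"dy":0,"dz":-0.06,"rx":0,"ry":0,"rz":0},{"dx":0,"dy":0,"dz":-0.12,"rx":0,"ry":0,"rz":0},{"dx":0,"dy":0,"dz":-0.18,"rx":0,"ry":0,"rz":0},{"dx":0,"dy":0,"dz":-0.22,"rx":0,"ry":0,"rz":0},{"dx":0,"dy":0,"dz":-0.22,"rx":0,"ry":0,"rz":0}]'
python3 -c "
from h import *
go(.5893,.1084,.18,90)"
```

```text
time: 39.7
tool_pos: [0.444, 0.0893, 0.0011]
tool_rot: [-0.0, 1.0, 0.0, 0.001]
contact_force: [-0.6, 0.2, -0.3]
time: 40.0
tool_pos: [0.445, 0.0893, 0.0022]
tool_rot: [-0.0, 1.0, 0.0, 0.002]
contact_force: [-1.5, -0.0, 6.4]
gripper_width: 0.618
grasp_force: 63.1
gripper_width: 0.748
grasp_force: 0.0
time: 41.5
tool_pos: [0.4431, 0.0892, 0.0]
tool_rot: [-0.0, 0.705, 0.709, -0.0]
contact_force: [-0.1, -0.7, 0.2]
time: 41.8
tool_pos: [0.4438, 0.0893, 0.0009]
tool_rot: [0.0, 0.706, 0.708, 0.0]
contact_force: [-1.3, -0.1, 5.8]
gripper_width: 0.617
grasp_force: 63.2
time: 42.3
tool_pos: [0.4464, 0.0894, 0.1821]
tool_rot: [0.004, 0.706, 0.709, 0.004]
contact_force: [0.4, -0.2, -1.6]
gripper_width: 0.622
grasp_force: 63.6
d [0.023  0.1786 0.0045] r [ 0.0073 -0.0003  0.0027] dist 0.144 j6 0.03
```

```bash
python3 -m inch '[{"dx":0.023,"dy":0.179,"dz":0.002,"rx":0,"ry":0,"rz":0.003},{"dx":0.023,"dy":0.179,"dz":0.002,"rx":0,"ry":0,"rz":0.003},{"dx":0.023,"dy":0.179,"dz":0.002,"rx":0,"ry":0,"rz":0.003},{"dx":0.023,"dy":0.179,"dz":0.002,"rx":0,"ry":0,"rz":0.003},{"dx":0.023,"dy":0.179,"dz":0.002,"rx":0,"ry":0,"rz":0.003}]'|head -2
python3 -m inch '[{"dx":0,"dy":0,"dz":0.04,"rx":0,"ry":0,"rz":0},{"dx":0,"dy":0,"dz":0.04,"rx":0,"ry":0,"rz":0},{"dx":0,"dy":0,"dz":0.04,"rx":0,"ry":0,"rz":0},{"dx":0,"dy":0,"dz":0.04,"rx":0,"ry":0,"rz":0}]'|head -2
python3 -c "
from h import *
go(.5893,.1084,.135,90)"
```

```text
time: 42.8
tool_pos: [0.5855, 0.1083, 0.1714]
time: 43.2
tool_pos: [0.5863, 0.1083, 0.144]
d [0.0001 0.0037 0.0112] r [ 0.0013 -0.0001  0.0002] dist 0.009 j6 0.06
```

```bash
python3 -m inch '[{"dx":0,"dy":0.0037,"dz":0,"rx":0,"ry":0,"rz":0},{"dx":0,"dy":0.0037,"dz":0.005,"rx":0,"ry":0,"rz":0},{"dx":0,"dy":0.0037,"dz":0.01,"rx":0,"ry":0,"rz":0},{"dx":0,"dy":0.0037,"dz":0.01,"rx":0,"ry":0,"rz":0}]'|head -4
python3 -m inch '[{"dx":0,"dy":0,"dz":0.005,"rx":0,"ry":0,"rz":0},{"dx":0,"dy":0,"dz":0.01,"rx":0,"ry":0,"rz":0},{"dx":0,"dy":0,"dz":0.015,"rx":0,"ry":0,"rz":0},{"dx":0,"dy":0,"dz":0.015,"rx":0,"ry":0,"rz":0}]'|head -4
python3 -m inch '[{"dx":0,"dy":0,"dz":0.01,"rx":0,"ry":0,"rz":0},{"dx":0,"dy":0,"dz":0.02,"rx":0,"ry":0,"rz":0},{"dx":0,"dy":0,"dz":0.02,"rx":0,"ry":0,"rz":0}]'|head -4
```

```text
time: 43.6
tool_pos: [0.5888, 0.1083, 0.1337]
tool_rot: [-0.0, 0.707, 0.707, -0.001]
contact_force: [-0.3, 0.3, -1.2]
time: 44.0
tool_pos: [0.5887, 0.1083, 0.1214]
tool_rot: [-0.001, 0.707, 0.707, -0.001]
contact_force: [0.1, -0.4, -0.3]
time: 44.3
tool_pos: [0.588, 0.1083, 0.1045]
tool_rot: [-0.001, 0.707, 0.707, -0.001]
contact_force: [0.2, 0.4, -1.7]
```

```bash
python3 -m inch '[{"dx":0,"dy":0.0005,"dz":0.01,"rx":0,"ry":0,"rz":0},{"dx":0,"dy":0.0005,"dz":0.02,"rx":0,"ry":0,"rz":0},{"dx":0,"dy":0.0005,"dz":0.03,"rx":0,"ry":0,"rz":0},{"dx":0,"dy":0.0005,"dz":0.04,"rx":0,"ry":0,"rz":0},{"dx":0,"dy":0.0005,"dz":0.04,"rx":0,"ry":0,"rz":0}]'|head -4
python3 -m inch '[{"dx":0,"dy":0,"dz":0.002,"rx":0,"ry":0,"rz":0},{"dx":0,"dy":0,"dz":0.002,"rx":0,"ry":0,"rz":0}]'|head -4
python3 -m inch '[{"dx":0,"dy":0,"dz":0,"rx":0,"ry":0,"rz":0},{"dx":0,"dy":0,"dz":0,"rx":0,"ry":0,"rz":0},{"dx":0,"dy":0,"dz":0,"rx":0,"ry":0,"rz":0}]' 0.5|tail -3
python3 -m inch '[{"dx":0,"dy":0,"dz":-0.05,"rx":0,"ry":0,"rz":0},{"dx":0,"dy":0,"dz":-0.1,"rx":0,"ry":0,"rz":0},{"dx":0,"dy":0,"dz":-0.12,"rx":0,"ry":0,"rz":0},{"dx":0,"dy":0,"dz":-0.12,"rx":0,"ry":0,"rz":0}]'|head -4
python3 - <<'E'
from h import *
go(.4595,.0052,.06,90)
E
```

```text
time: 44.8
tool_pos: [0.5884, 0.1082, 0.0725]
tool_rot: [-0.001, 0.707, 0.707, -0.001]
contact_force: [-0.6, -0.7, -0.4]
time: 45.0
tool_pos: [0.5898, 0.1083, 0.073]
tool_rot: [0.0, 0.707, 0.707, 0.0]
contact_force: [0.0, -0.2, -0.9]
contact_force: [-1.0, -0.2, 0.3]
gripper_width: 0.749
grasp_force: 0.0
time: 45.7
tool_pos: [0.5919, 0.1085, 0.1729]
tool_rot: [0.002, 0.707, 0.707, 0.003]
contact_force: [0.6, 0.2, -0.3]
d [-0.1291 -0.1666  0.1399] r [ 0.0048 -0.0003  0.0003] dist 0.202 j6 0.06
```

```bash
sed -i 's/^    for k,(u,v) in CL.items():/    return\n&/; s/p=pix(u,v,.024); o=\[\]/p=P0[k]; o=[]/' h.py; sed -i 's/^def find/P0={0:(.5823,-.1682),1:(.4456,.089),2:(.4595,.0052),3:(.4281,-.0797)}\ndef find/' h.py
python3 -c "
from h import *
find(); go(.4595,.0052,.06,90)"
```

```text
reel 0 [(array([ 0.5806, -0.1681]), 505, 499), (array([ 0.5794, -0.1664]), 520, 474)]
reel 1 [(array([0.4866, 0.1178]), 8, 498), (array([0.4534, 0.0369]), 153, 753)]
reel 2 [(array([0.4592, 0.0058]), 464, 482), (array([0.4599, 0.0052]), 749, 700)]
reel 3 [(array([ 0.4282, -0.0796]), 500, 495), (array([ 0.4273, -0.0774]), 644, 605)]
d [-0.1288 -0.1619  0.135 ] r [-0.0008  0.      0.0002] dist 0.198 j6 0.06
```

```bash
python3 -m inch '[{"dx":-0.128,"dy":-0.162,"dz":0,"rx":0,"ry":0,"rz":0},{"dx":-0.128,"dy":-0.162,"dz":0,"rx":0,"ry":0,"rz":0},{"dx":-0.128,"dy":-0.162,"dz":0,"rx":0,"ry":0,"rz":0},{"dx":-0.128,"dy":-0.162,"dz":0,"rx":0,"ry":0,"rz":0},{"dx":-0.128,"dy":-0.162,"dz":0,"rx":0,"ry":0,"rz":0}]'|head -2
python3 -m inch '[{"dx":0,"dy":0,"dz":0.06,"rx":0,"ry":0,"rz":0},{"dx":0,"dy":0,"dz":0.12,"rx":0,"ry":0,"rz":0},{"dx":0,"dy":0,"dz":0.13,"rx":0,"ry":0,"rz":0},{"dx":0,"dy":0,"dz":0.13,"rx":0,"ry":0,"rz":0},{"dx":0,"dy":0,"dz":0.13,"rx":0,"ry":0,"rz":0}]'|head -2
python3 -c "
from h import *
go(.4593,.0056,.002,90)"
```

```text
time: 46.3
tool_pos: [0.4573, 0.0051, 0.1658]
time: 46.8
tool_pos: [0.4616, 0.006, 0.0664]
d [-0.0005 -0.0031  0.0805] r [0.0013 0.0001 0.0006] dist 0.064 j6 -0.15
```

```bash
python3 -m inch '[{"dx":-0.0005,"dy":-0.002,"dz":0.03,"rx":0,"ry":0,"rz":0},{"dx":-0.0005,"dy":-0.002,"dz":0.06,"rx":0,"ry":0,"rz":0},{"dx":-0.0005,"dy":-0.002,"dz":0.079,"rx":0,"ry":0,"rz":0},{"dx":-0.0005,"dy":-0.002,"dz":0.079,"rx":0,"ry":0,"rz":0},{"dx":-0.0005,"dy":-0.002,"dz":0.079,"rx":0,"ry":0,"rz":0}]'|head -4
python3 -m inch '[{"dx":0,"dy":0,"dz":0,"rx":0,"ry":0,"rz":0},{"dx":0,"dy":0,"dz":0,"rx":0,"ry":0,"rz":0},{"dx":0,"dy":0,"dz":0,"rx":0,"ry":0,"rz":0}]' -1
python3 -m inch '[{"dx":0,"dy":0,"dz":0,"rx":0,"ry":0,"rz":0},{"dx":0,"dy":0,"dz":0,"rx":0,"ry":0,"rz":0}]' 0.5|tail -2
python3 -m inch '[{"dx":0,"dy":0,"dz":0,"rx":0,"ry":0,"rz":0.35},{"dx":0,"dy":0,"dz":0,"rx":0,"ry":0,"rz":0.35},{"dx":0,"dy":0,"dz":0,"rx":0,"ry":0,"rz":0.35},{"dx":0,"dy":0,"dz":0,"rx":0,"ry":0,"rz":0.35}]' >/dev/null
python3 -m inch '[{"dx":0,"dy":0,"dz":0,"rx":0,"ry":0,"rz":0.35},{"dx":0,"dy":0,"dz":0,"rx":0,"ry":0,"rz":0.35},{"dx":0,"dy":0,"dz":0,"rx":0,"ry":0,"rz":0.35},{"dx":0,"dy":0,"dz":0,"rx":0,"ry":0,"rz":0.35}]' >/dev/null
python3 -m inch '[{"dx":0,"dy":0,"dz":0,"rx":0,"ry":0,"rz":0.35},{"dx":0,"dy":0,"dz":0,"rx":0,"ry":0,"rz":0.35},{"dx":0,"dy":0,"dz":0,"rx":0,"ry":0,"rz":0.35},{"dx":0,"dy":0,"dz":0,"rx":0,"ry":0,"rz":0.35},{"dx":0,"dy":0,"dz":0,"rx":0,"ry":0,"rz":0.35}]' |head -4
python3 -m inch '[{"dx":0,"dy":0,"dz":0,"rx":0,"ry":0,"rz":0},{"dx":0,"dy":0,"dz":0,"rx":0,"ry":0,"rz":0},{"dx":0,"dy":0,"dz":0,"rx":0,"ry":0,"rz":0}]' -1
python3 -m inch '[{"dx":0,"dy":0,"dz":-0.06,"rx":0,"ry":0,"rz":0},{"dx":0,"dy":0,"dz":-0.12,"rx":0,"ry":0,"rz":0},{"dx":0,"dy":0,"dz":-0.18,"rx":0,"ry":0,"rz":0},{"dx":0,"dy":0,"dz":-0.22,"rx":0,"ry":0,"rz":0},{"dx":0,"dy":0,"dz":-0.22,"rx":0,"ry":0,"rz":0}]'
python3 -c "
from h import *
go(.5893,.1084,.18,0)"
```

```text
time: 47.3
tool_pos: [0.4605, 0.0053, 0.0039]
tool_rot: [0.001, 0.707, 0.707, 0.001]
contact_force: [0.3, -0.4, -0.0]
time: 47.6
tool_pos: [0.4612, 0.0052, 0.0047]
tool_rot: [0.002, 0.707, 0.707, 0.002]
contact_force: [-0.3, 0.4, 6.1]
gripper_width: 0.605
grasp_force: 63.3
gripper_width: 0.753
grasp_force: 0.0
time: 49.1
tool_pos: [0.4584, 0.0055, 0.0017]
tool_rot: [-0.0, 1.0, -0.002, -0.0]
contact_force: [0.1, -0.4, -0.2]
time: 49.4
tool_pos: [0.4591, 0.0054, 0.0023]
tool_rot: [0.0, 1.0, -0.001, 0.001]
contact_force: [-0.2, 0.6, 4.8]
gripper_width: 0.606
grasp_force: 63.0
time: 49.9
tool_pos: [0.4616, 0.005, 0.1836]
tool_rot: [0.001, 1.0, -0.002, 0.005]
contact_force: [0.8, -0.1, -0.5]
gripper_width: 0.605
grasp_force: 63.4
d [ 0.1591 -0.1297  0.006 ] r [ 0.0011 -0.007  -0.0021] dist 0.164 j6 1.42
```

```bash
python3 -m inch '[{"dx":0.157,"dy":-0.129,"dz":0.002,"rx":0,"ry":0,"rz":-0.002},{"dx":0.157,"dy":-0.129,"dz":0.002,"rx":0,"ry":0,"rz":-0.002},{"dx":0.157,"dy":-0.129,"dz":0.002,"rx":0,"ry":0,"rz":-0.002},{"dx":0.157,"dy":-0.129,"dz":0.002,"rx":0,"ry":0,"rz":-0.002},{"dx":0.157,"dy":-0.129,"dz":0.002,"rx":0,"ry":0,"rz":-0.002}]'|head -2
python3 -m inch '[{"dx":0,"dy":0,"dz":0.03,"rx":0,"ry":0,"rz":0},{"dx":0,"dy":0,"dz":0.03,"rx":0,"ry":0,"rz":0},{"dx":0,"dy":0,"dz":0.03,"rx":0,"ry":0,"rz":0},{"dx":0,"dy":0,"dz":0.03,"rx":0,"ry":0,"rz":0}]'|head -2
python3 -c "
from h import *
go(.5878,.1084,.138,0)"
```

```text
time: 50.4
tool_pos: [0.5843, 0.1092, 0.1735]
time: 50.8
tool_pos: [0.5843, 0.1076, 0.1529]
d [ 0.0043 -0.001   0.0186] r [ 0.     -0.0005 -0.001 ] dist 0.015 j6 1.63
```

```bash
python3 -m inch '[{"dx":0.0043,"dy":-0.001,"dz":0,"rx":0,"ry":0,"rz":0},{"dx":0.0043,"dy":-0.001,"dz":0.01,"rx":0,"ry":0,"rz":0},{"dx":0.0043,"dy":-0.001,"dz":0.017,"rx":0,"ry":0,"rz":0},{"dx":0.0043,"dy":-0.001,"dz":0.017,"rx":0,"ry":0,"rz":0}]'|head -4
python3 -m inch '[{"dx":0,"dy":0,"dz":0.006,"rx":0,"ry":0,"rz":0},{"dx":0,"dy":0,"dz":0.012,"rx":0,"ry":0,"rz":0},{"dx":0,"dy":0,"dz":0.018,"rx":0,"ry":0,"rz":0},{"dx":0,"dy":0,"dz":0.018,"rx":0,"ry":0,"rz":0}]'|head -4
python3 -m inch '[{"dx":0,"dy":0,"dz":0.01,"rx":0,"ry":0,"rz":0},{"dx":0,"dy":0,"dz":0.02,"rx":0,"ry":0,"rz":0},{"dx":0,"dy":0,"dz":0.02,"rx":0,"ry":0,"rz":0}]'|head -4
```

```text
time: 51.2
tool_pos: [0.587, 0.109, 0.1369]
tool_rot: [0.0, 1.0, -0.0, -0.001]
contact_force: [0.1, -0.4, -1.1]
time: 51.6
tool_pos: [0.5872, 0.109, 0.1228]
tool_rot: [0.0, 1.0, -0.0, -0.001]
contact_force: [0.2, 0.9, -1.5]
time: 51.9
tool_pos: [0.5867, 0.1089, 0.1061]
tool_rot: [0.0, 1.0, -0.0, -0.002]
contact_force: [0.0, -0.5, -1.2]
```

```bash
python3 -m inch '[{"dx":0,"dy":0,"dz":0.006,"rx":0,"ry":0,"rz":0},{"dx":0,"dy":0,"dz":0.012,"rx":0,"ry":0,"rz":0},{"dx":0,"dy":0,"dz":0.012,"rx":0,"ry":0,"rz":0}]'|head -4
python3 -m inch '[{"dx":0,"dy":0,"dz":0,"rx":0,"ry":0,"rz":0},{"dx":0,"dy":0,"dz":0,"rx":0,"ry":0,"rz":0},{"dx":0,"dy":0,"dz":0,"rx":0,"ry":0,"rz":0}]' 0.5|tail -3
python3 -m inch '[{"dx":0,"dy":0,"dz":-0.05,"rx":0,"ry":0,"rz":0},{"dx":0,"dy":0,"dz":-0.1,"rx":0,"ry":0,"rz":0},{"dx":0,"dy":0,"dz":-0.11,"rx":0,"ry":0,"rz":0},{"dx":0,"dy":0,"dz":-0.11,"rx":0,"ry":0,"rz":0}]'|head -4
python3 - <<'E'
from h import *
find(); go(.4282,-.0796,.06,0)
E
```

```text
time: 52.2
tool_pos: [0.5874, 0.109, 0.0976]
tool_rot: [0.0, 1.0, -0.0, -0.001]
contact_force: [0.9, 0.0, -1.9]
contact_force: [-0.6, 0.5, 0.6]
gripper_width: 0.752
grasp_force: 0.0
time: 52.9
tool_pos: [0.5896, 0.1091, 0.1897]
tool_rot: [-0.0, 1.0, -0.0, 0.003]
contact_force: [-0.2, -0.4, -0.8]
reel 0 [(array([ 0.5805, -0.1681]), 508, 499), (array([ 0.5796, -0.1667]), 523, 472)]
reel 1 [(array([0.4007, 0.1205]), 6, 513), (array([0.4899, 0.0639]), 1, 780)]
reel 2 ["ValueError('attempt to get argmax of an ", (array([0.4357, 0.0051]), 143, 713)]
reel 3 [(array([ 0.4282, -0.0797]), 501, 495), (array([ 0.4273, -0.0775]), 639, 605)]
d [-0.1986  0.2359  0.1572] r [ 0.0001  0.0009 -0.0005] dist 0.277 j6 1.63
```

```bash
python3 -m inch '[{"dx":-0.198,"dy":0.236,"dz":0,"rx":0,"ry":0,"rz":0},{"dx":-0.198,"dy":0.236,"dz":0,"rx":0,"ry":0,"rz":0},{"dx":-0.198,"dy":0.236,"dz":0,"rx":0,"ry":0,"rz":0},{"dx":-0.198,"dy":0.236,"dz":0,"rx":0,"ry":0,"rz":0},{"dx":-0.198,"dy":0.236,"dz":0,"rx":0,"ry":0,"rz":0}]'|head -2
python3 -m inch '[{"dx":0,"dy":0,"dz":0.06,"rx":0,"ry":0,"rz":0},{"dx":0,"dy":0,"dz":0.12,"rx":0,"ry":0,"rz":0},{"dx":0,"dy":0,"dz":0.15,"rx":0,"ry":0,"rz":0},{"dx":0,"dy":0,"dz":0.15,"rx":0,"ry":0,"rz":0},{"dx":0,"dy":0,"dz":0.15,"rx":0,"ry":0,"rz":0}]'|head -2
python3 -c "
from h import *
go(.4282,-.0797,.002,0)"
```

```text
time: 53.5
tool_pos: [0.4267, -0.0803, 0.1838]
time: 54.0
tool_pos: [0.4285, -0.0793, 0.0655]
d [-0.0001  0.0005  0.0794] r [-0.0006  0.0018 -0.0005] dist 0.064 j6 1.22
```

```bash
python3 -m inch '[{"dx":-0.001,"dy":0,"dz":0.03,"rx":0,"ry":0,"rz":0},{"dx":-0.001,"dy":0,"dz":0.06,"rx":0,"ry":0,"rz":0},{"dx":-0.001,"dy":0,"dz":0.079,"rx":0,"ry":0,"rz":0},{"dx":-0.001,"dy":0,"dz":0.079,"rx":0,"ry":0,"rz":0},{"dx":-0.001,"dy":0,"dz":0.079,"rx":0,"ry":0,"rz":0}]'|head -4
python3 -m inch '[{"dx":0,"dy":0,"dz":0,"rx":0,"ry":0,"rz":0},{"dx":0,"dy":0,"dz":0,"rx":0,"ry":0,"rz":0},{"dx":0,"dy":0,"dz":0,"rx":0,"ry":0,"rz":0}]' -1
python3 -m inch '[{"dx":0,"dy":0,"dz":0,"rx":0,"ry":0,"rz":0},{"dx":0,"dy":0,"dz":0,"rx":0,"ry":0,"rz":0}]' 0.5|tail -2
python3 -m inch '[{"dx":0,"dy":0,"dz":0,"rx":0,"ry":0,"rz":-0.35},{"dx":0,"dy":0,"dz":0,"rx":0,"ry":0,"rz":-0.35},{"dx":0,"dy":0,"dz":0,"rx":0,"ry":0,"rz":-0.35},{"dx":0,"dy":0,"dz":0,"rx":0,"ry":0,"rz":-0.35}]' >/dev/null
python3 -m inch '[{"dx":0,"dy":0,"dz":0,"rx":0,"ry":0,"rz":-0.35},{"dx":0,"dy":0,"dz":0,"rx":0,"ry":0,"rz":-0.35},{"dx":0,"dy":0,"dz":0,"rx":0,"ry":0,"rz":-0.35},{"dx":0,"dy":0,"dz":0,"rx":0,"ry":0,"rz":-0.35}]' >/dev/null
python3 -m inch '[{"dx":0,"dy":0,"dz":0,"rx":0,"ry":0,"rz":-0.35},{"dx":0,"dy":0,"dz":0,"rx":0,"ry":0,"rz":-0.35},{"dx":0,"dy":0,"dz":0,"rx":0,"ry":0,"rz":-0.35},{"dx":0,"dy":0,"dz":0,"rx":0,"ry":0,"rz":-0.35},{"dx":0,"dy":0,"dz":0,"rx":0,"ry":0,"rz":-0.35}]' |head -4
python3 -m inch '[{"dx":0,"dy":0,"dz":0,"rx":0,"ry":0,"rz":0},{"dx":0,"dy":0,"dz":0,"rx":0,"ry":0,"rz":0},{"dx":0,"dy":0,"dz":0,"rx":0,"ry":0,"rz":0}]' -1
python3 -m inch '[{"dx":0,"dy":0,"dz":-0.06,"rx":0,"ry":0,"rz":0},{"dx":0,"dy":0,"dz":-0.12,"rx":0,"ry":0,"rz":0},{"dx":0,"dy":0,"dz":-0.18,"rx":0,"ry":0,"rz":0},{"dx":0,"dy":0,"dz":-0.22,"rx":0,"ry":0,"rz":0},{"dx":0,"dy":0,"dz":-0.22,"rx":0,"ry":0,"rz":0}]'
python3 -c "
from h import *
go(.6001,-.001,.18,90)"
```

```text
time: 54.5
tool_pos: [0.43, -0.08, 0.0049]
tool_rot: [0.0, 1.0, -0.0, 0.001]
contact_force: [0.6, -1.1, 0.6]
time: 54.8
tool_pos: [0.4307, -0.0803, 0.0061]
tool_rot: [0.001, 1.0, -0.0, 0.002]
contact_force: [-1.2, -0.2, 4.4]
gripper_width: 0.615
grasp_force: 62.0
gripper_width: 0.755
grasp_force: 0.0
time: 56.3
tool_pos: [0.4288, -0.0797, 0.0036]
tool_rot: [0.0, 0.706, 0.708, 0.0]
contact_force: [0.3, 0.3, 0.4]
time: 56.6
tool_pos: [0.4292, -0.0799, 0.0042]
tool_rot: [0.0, 0.706, 0.708, 0.0]
contact_force: [-1.3, -0.0, 4.5]
gripper_width: 0.614
grasp_force: 62.6
time: 57.1
tool_pos: [0.4317, -0.0808, 0.1855]
tool_rot: [0.005, 0.706, 0.708, 0.002]
contact_force: [0.6, 0.7, -0.0]
gripper_width: 0.615
grasp_force: 63.7
d [0.0993 0.2106 0.0088] r [0.0071 0.0026 0.0015] dist 0.186 j6 -0.36
```

```bash
python3 -m inch '[{"dx":0.099,"dy":0.21,"dz":0.002,"rx":0,"ry":0,"rz":0.001},{"dx":0.099,"dy":0.21,"dz":0.002,"rx":0,"ry":0,"rz":0.001},{"dx":0.099,"dy":0.21,"dz":0.002,"rx":0,"ry":0,"rz":0.001},{"dx":0.099,"dy":0.21,"dz":0.002,"rx":0,"ry":0,"rz":0.001},{"dx":0.099,"dy":0.21,"dz":0.002,"rx":0,"ry":0,"rz":0.001}]'|head -2
python3 -m inch '[{"dx":0,"dy":0,"dz":0.03,"rx":0,"ry":0,"rz":0},{"dx":0,"dy":0,"dz":0.03,"rx":0,"ry":0,"rz":0},{"dx":0,"dy":0,"dz":0.03,"rx":0,"ry":0,"rz":0},{"dx":0,"dy":0,"dz":0.03,"rx":0,"ry":0,"rz":0}]'|head -2
python3 -c "
from h import *
go(.6001,-.001,.14,90)"
```

```text
time: 57.6
tool_pos: [0.598, 0.002, 0.1747]
time: 58.0
tool_pos: [0.5961, -0.0002, 0.1542]
d [-0.001   0.005   0.0177] r [0.0003 0.0001 0.0008] dist 0.015 j6 -0.13
```

```bash
python3 -m inch '[{"dx":-0.001,"dy":0.005,"dz":0,"rx":0,"ry":0,"rz":0},{"dx":-0.001,"dy":0.005,"dz":0.01,"rx":0,"ry":0,"rz":0},{"dx":-0.001,"dy":0.005,"dz":0.016,"rx":0,"ry":0,"rz":0},{"dx":-0.001,"dy":0.005,"dz":0.016,"rx":0,"ry":0,"rz":0}]'|head -4
python3 -m inch '[{"dx":0,"dy":0,"dz":0.006,"rx":0,"ry":0,"rz":0},{"dx":0,"dy":0,"dz":0.012,"rx":0,"ry":0,"rz":0},{"dx":0,"dy":0,"dz":0.018,"rx":0,"ry":0,"rz":0},{"dx":0,"dy":0,"dz":0.018,"rx":0,"ry":0,"rz":0}]'|head -4
python3 -m inch '[{"dx":0,"dy":0,"dz":0.01,"rx":0,"ry":0,"rz":0},{"dx":0,"dy":0,"dz":0.02,"rx":0,"ry":0,"rz":0},{"dx":0,"dy":0,"dz":0.02,"rx":0,"ry":0,"rz":0}]'|head -4
```

```text
time: 58.4
tool_pos: [0.5994, -0.0006, 0.1395]
tool_rot: [-0.001, 0.706, 0.708, -0.001]
contact_force: [-0.7, -0.4, -1.6]
time: 58.8
tool_pos: [0.5996, -0.0006, 0.1252]
tool_rot: [-0.001, 0.706, 0.708, -0.001]
contact_force: [-0.6, 0.9, -1.8]
time: 59.1
tool_pos: [0.5991, -0.0005, 0.1085]
tool_rot: [-0.001, 0.706, 0.708, -0.001]
contact_force: [-0.8, 0.2, -1.1]
```

```bash
python3 -m inch '[{"dx":0,"dy":0,"dz":0.01,"rx":0,"ry":0,"rz":0},{"dx":0,"dy":0,"dz":0.02,"rx":0,"ry":0,"rz":0},{"dx":0,"dy":0,"dz":0.03,"rx":0,"ry":0,"rz":0},{"dx":0,"dy":0,"dz":0.04,"rx":0,"ry":0,"rz":0},{"dx":0,"dy":0,"dz":0.04,"rx":0,"ry":0,"rz":0}]'|head -4
python3 -m inch '[{"dx":0,"dy":0,"dz":0.002,"rx":0,"ry":0,"rz":0},{"dx":0,"dy":0,"dz":0.002,"rx":0,"ry":0,"rz":0}]'|head -4
python3 -m inch '[{"dx":0,"dy":0,"dz":0,"rx":0,"ry":0,"rz":0},{"dx":0,"dy":0,"dz":0,"rx":0,"ry":0,"rz":0},{"dx":0,"dy":0,"dz":0,"rx":0,"ry":0,"rz":0}]' 0.5|tail -3
python3 -m inch '[{"dx":0,"dy":0,"dz":-0.05,"rx":0,"ry":0,"rz":0},{"dx":0,"dy":0,"dz":-0.1,"rx":0,"ry":0,"rz":0},{"dx":0,"dy":0,"dz":-0.13,"rx":0,"ry":0,"rz":0},{"dx":0,"dy":0,"dz":-0.13,"rx":0,"ry":0,"rz":0}]'|head -4
python3 - <<'E'
from h import *
find(); go(.5806,-.1681,.06,90)
E
```

```text
time: 59.6
tool_pos: [0.5991, -0.0005, 0.0765]
tool_rot: [-0.001, 0.706, 0.708, -0.001]
contact_force: [-0.5, 0.5, -1.6]
time: 59.8
tool_pos: [0.6005, -0.0007, 0.077]
tool_rot: [0.0, 0.706, 0.708, 0.0]
contact_force: [-0.7, 1.2, -1.2]
contact_force: [-0.6, -0.3, 0.3]
gripper_width: 0.748
grasp_force: 0.0
time: 60.5
tool_pos: [0.6034, -0.001, 0.1869]
tool_rot: [0.004, 0.706, 0.708, 0.003]
contact_force: [0.7, -0.2, -0.1]
reel 0 [(array([ 0.5805, -0.1681]), 508, 499), (array([ 0.5796, -0.1667]), 523, 472)]
reel 1 [(array([0.4318, 0.1004]), 11, 502), "ValueError('attempt to get argmax of an "]
reel 2 [(array([ 0.4167, -0.0311]), 16, 494), (array([0.4884, 0.0053]), 11, 690)]
reel 3 [(array([ 0.4153, -0.037 ]), 8, 494), (array([ 0.4326, -0.1481]), 281, 528)]
d [-0.2092 -0.0255  0.1516] r [0.0008 0.0001 0.0013] dist 0.208 j6 -0.13
```

```bash
python3 -m inch '[{"dx":-0.209,"dy":-0.025,"dz":0,"rx":0,"ry":0,"rz":0.001},{"dx":-0.209,"dy":-0.025,"dz":0,"rx":0,"ry":0,"rz":0.001},{"dx":-0.209,"dy":-0.025,"dz":0,"rx":0,"ry":0,"rz":0.001},{"dx":-0.209,"dy":-0.025,"dz":0,"rx":0,"ry":0,"rz":0.001},{"dx":-0.209,"dy":-0.025,"dz":0,"rx":0,"ry":0,"rz":0.001}]'|head -2
python3 -m inch '[{"dx":0,"dy":0,"dz":0.06,"rx":0,"ry":0,"rz":0},{"dx":0,"dy":0,"dz":0.12,"rx":0,"ry":0,"rz":0},{"dx":0,"dy":0,"dz":0.15,"rx":0,"ry":0,"rz":0},{"dx":0,"dy":0,"dz":0.15,"rx":0,"ry":0,"rz":0},{"dx":0,"dy":0,"dz":0.15,"rx":0,"ry":0,"rz":0}]'|head -2
python3 -c "
from h import *
go(.5805,-.1677,.002,90)"
```

```text
time: 61.1
tool_pos: [0.5792, -0.1698, 0.1786]
time: 61.6
tool_pos: [0.5806, -0.1666, 0.0605]
d [-0.0015  0.      0.0731] r [-0.0008 -0.0007  0.0011] dist 0.058 j6 -0.4
```

```bash
python3 -m inch '[{"dx":-0.0013,"dy":0,"dz":0.03,"rx":0,"ry":0,"rz":0},{"dx":-0.0013,"dy":0,"dz":0.06,"rx":0,"ry":0,"rz":0},{"dx":-0.0013,"dy":0,"dz":0.074,"rx":0,"ry":0,"rz":0},{"dx":-0.0013,"dy":0,"dz":0.074,"rx":0,"ry":0,"rz":0},{"dx":-0.0013,"dy":0,"dz":0.074,"rx":0,"ry":0,"rz":0}]'|head -4
python3 -m inch '[{"dx":0,"dy":0,"dz":0,"rx":0,"ry":0,"rz":0},{"dx":0,"dy":0,"dz":0,"rx":0,"ry":0,"rz":0},{"dx":0,"dy":0,"dz":0,"rx":0,"ry":0,"rz":0}]' -1
python3 -m inch '[{"dx":0,"dy":0,"dz":0,"rx":0,"ry":0,"rz":0},{"dx":0,"dy":0,"dz":0,"rx":0,"ry":0,"rz":0}]' 0.5|tail -2
python3 -m inch '[{"dx":0,"dy":0,"dz":0,"rx":0,"ry":0,"rz":0.35},{"dx":0,"dy":0,"dz":0,"rx":0,"ry":0,"rz":0.35},{"dx":0,"dy":0,"dz":0,"rx":0,"ry":0,"rz":0.35},{"dx":0,"dy":0,"dz":0,"rx":0,"ry":0,"rz":0.35}]' >/dev/null
python3 -m inch '[{"dx":0,"dy":0,"dz":0,"rx":0,"ry":0,"rz":0.35},{"dx":0,"dy":0,"dz":0,"rx":0,"ry":0,"rz":0.35},{"dx":0,"dy":0,"dz":0,"rx":0,"ry":0,"rz":0.35},{"dx":0,"dy":0,"dz":0,"rx":0,"ry":0,"rz":0.35}]' >/dev/null
python3 -m inch '[{"dx":0,"dy":0,"dz":0,"rx":0,"ry":0,"rz":0.35},{"dx":0,"dy":0,"dz":0,"rx":0,"ry":0,"rz":0.35},{"dx":0,"dy":0,"dz":0,"rx":0,"ry":0,"rz":0.35},{"dx":0,"dy":0,"dz":0,"rx":0,"ry":0,"rz":0.35},{"dx":0,"dy":0,"dz":0,"rx":0,"ry":0,"rz":0.35}]' |head -4
python3 -m inch '[{"dx":0,"dy":0,"dz":0,"rx":0,"ry":0,"rz":0},{"dx":0,"dy":0,"dz":0,"rx":0,"ry":0,"rz":0},{"dx":0,"dy":0,"dz":0,"rx":0,"ry":0,"rz":0}]' -1
python3 -m inch '[{"dx":0,"dy":0,"dz":-0.06,"rx":0,"ry":0,"rz":0},{"dx":0,"dy":0,"dz":-0.12,"rx":0,"ry":0,"rz":0},{"dx":0,"dy":0,"dz":-0.18,"rx":0,"ry":0,"rz":0},{"dx":0,"dy":0,"dz":-0.22,"rx":0,"ry":0,"rz":0},{"dx":0,"dy":0,"dz":-0.22,"rx":0,"ry":0,"rz":0}]'
python3 -c "
from h import *
go(.6001,-.001,.18,0)"
```

```text
time: 62.1
tool_pos: [0.5819, -0.1692, 0.0034]
tool_rot: [0.001, 0.707, 0.707, 0.0]
contact_force: [0.0, 0.1, 0.1]
time: 62.4
tool_pos: [0.5826, -0.1697, 0.0046]
tool_rot: [0.002, 0.707, 0.707, 0.001]
contact_force: [-0.8, 0.5, 6.7]
gripper_width: 0.618
grasp_force: 63.1
gripper_width: 0.749
grasp_force: 0.0
time: 63.9
tool_pos: [0.5804, -0.1689, 0.0015]
tool_rot: [-0.0, 1.0, -0.002, -0.0]
contact_force: [0.6, -0.1, 0.5]
time: 64.2
tool_pos: [0.581, -0.1691, 0.0022]
tool_rot: [0.0, 1.0, -0.001, 0.0]
contact_force: [-0.9, 0.2, 4.3]
gripper_width: 0.623
grasp_force: 63.2
time: 64.7
tool_pos: [0.5837, -0.1702, 0.1844]
tool_rot: [0.002, 1.0, -0.002, 0.005]
contact_force: [-0.2, 0.4, -0.6]
gripper_width: 0.623
grasp_force: 63.8
d [ 0.0197 -0.2116  0.0048] r [ 0.003  -0.0069 -0.0021] dist 0.17 j6 1.17
```

```bash
python3 -m inch '[{"dx":0.018,"dy":-0.211,"dz":0.002,"rx":0,"ry":0,"rz":-0.002},{"dx":0.018,"dy":-0.211,"dz":0.002,"rx":0,"ry":0,"rz":-0.002},{"dx":0.018,"dy":-0.211,"dz":0.002,"rx":0,"ry":0,"rz":-0.002},{"dx":0.018,"dy":-0.211,"dz":0.002,"rx":0,"ry":0,"rz":-0.002},{"dx":0.018,"dy":-0.211,"dz":0.002,"rx":0,"ry":0,"rz":-0.002}]'|head -2
python3 -m inch '[{"dx":0,"dy":0,"dz":0.03,"rx":0,"ry":0,"rz":0},{"dx":0,"dy":0,"dz":0.03,"rx":0,"ry":0,"rz":0},{"dx":0,"dy":0,"dz":0.03,"rx":0,"ry":0,"rz":0},{"dx":0,"dy":0,"dz":0.03,"rx":0,"ry":0,"rz":0}]'|head -2
python3 -c "
from h import *
go(.5988,-.001,.138,0)"
```

```text
time: 65.2
tool_pos: [0.5943, 0.0027, 0.1734]
time: 65.6
tool_pos: [0.5958, -0.001, 0.1524]
d [ 0.0037 -0.      0.018 ] r [ 0.0001 -0.0001 -0.0011] dist 0.015 j6 1.45
```

```bash
python3 -m inch '[{"dx":0.0037,"dy":0,"dz":0,"rx":0,"ry":0,"rz":0},{"dx":0.0037,"dy":0,"dz":0.01,"rx":0,"ry":0,"rz":0},{"dx":0.0037,"dy":0,"dz":0.016,"rx":0,"ry":0,"rz":0},{"dx":0.0037,"dy":0,"dz":0.016,"rx":0,"ry":0,"rz":0}]'|head -4
python3 -m inch '[{"dx":0,"dy":0,"dz":0.006,"rx":0,"ry":0,"rz":0},{"dx":0,"dy":0,"dz":0.012,"rx":0,"ry":0,"rz":0},{"dx":0,"dy":0,"dz":0.018,"rx":0,"ry":0,"rz":0},{"dx":0,"dy":0,"dz":0.018,"rx":0,"ry":0,"rz":0}]'|head -4
python3 -m inch '[{"dx":0,"dy":0,"dz":0.01,"rx":0,"ry":0,"rz":0},{"dx":0,"dy":0,"dz":0.02,"rx":0,"ry":0,"rz":0},{"dx":0,"dy":0,"dz":0.02,"rx":0,"ry":0,"rz":0}]'|head -4
python3 -m inch '[{"dx":0,"dy":0,"dz":0.006,"rx":0,"ry":0,"rz":0},{"dx":0,"dy":0,"dz":0.012,"rx":0,"ry":0,"rz":0},{"dx":0,"dy":0,"dz":0.012,"rx":0,"ry":0,"rz":0}]'|head -4
```

```text
time: 66.0
tool_pos: [0.5978, -0.0002, 0.1379]
tool_rot: [-0.0, 1.0, -0.0, -0.001]
contact_force: [-0.5, 0.3, -2.1]
time: 66.4
tool_pos: [0.5979, -0.0001, 0.1237]
tool_rot: [-0.0, 1.0, -0.0, -0.001]
contact_force: [-0.4, 0.6, -0.7]
time: 66.7
tool_pos: [0.5975, -0.0001, 0.1069]
tool_rot: [-0.0, 1.0, -0.0, -0.002]
contact_force: [-0.4, -0.4, -2.0]
time: 67.0
tool_pos: [0.5981, -0.0002, 0.0983]
tool_rot: [-0.0, 1.0, -0.0, -0.001]
contact_force: [-0.5, -0.7, -1.2]
```

```bash
python3 -m inch '[{"dx":0,"dy":0,"dz":0.002,"rx":0,"ry":0,"rz":0},{"dx":0,"dy":0,"dz":0.002,"rx":0,"ry":0,"rz":0}]'|head -4
python3 -m inch '[{"dx":0,"dy":0,"dz":0,"rx":0,"ry":0,"rz":0},{"dx":0,"dy":0,"dz":0,"rx":0,"ry":0,"rz":0},{"dx":0,"dy":0,"dz":0,"rx":0,"ry":0,"rz":0}]' 0.5|tail -3
python3 -m inch '[{"dx":0,"dy":0,"dz":-0.05,"rx":0,"ry":0,"rz":0},{"dx":0,"dy":0,"dz":-0.1,"rx":0,"ry":0,"rz":0},{"dx":0,"dy":0,"dz":-0.12,"rx":0,"ry":0,"rz":0},{"dx":0,"dy":0,"dz":-0.12,"rx":0,"ry":0,"rz":0}]' -0.1|head -4
python3 -m inch '[{"dx":-0.05,"dy":0.2,"dz":0,"rx":0,"ry":0,"rz":0},{"dx":-0.05,"dy":0.2,"dz":0,"rx":0,"ry":0,"rz":0},{"dx":-0.05,"dy":0.2,"dz":0,"rx":0,"ry":0,"rz":0},{"dx":-0.05,"dy":0.2,"dz":0,"rx":0,"ry":0,"rz":0},{"dx":-0.05,"dy":0.2,"dz":0,"rx":0,"ry":0,"rz":0}]'|head -2
python3 - <<'E'
from h import *
grab("top","top8"); grab("side","side8")
cv2.imwrite('pics/c8.png',cv2.resize(np.hstack([FR["top"][190:290,220:340],FR["side"][215:315,250:370]]),(800,333),interpolation=cv2.INTER_CUBIC)[:,:,::-1])
for x,y in((.6029,-.2438),(.4595,.1715)):
    for n in("top","side"):
        try: print(n,white(n,x,y,.012,CAP,True,12))
        except Exception as e: print(n,repr(e)[:30])
for n in("top","side"):
    print(n,[ (round(c,2),ray(n,*p,.012).round(4),a) for c,p,a in outl(n,"cap_0_mid")])
print(bright("top",.589,.108,.129,3,215),bright("top",.6,-.001,.129,3,215))
E
```

```text
time: 67.2
tool_pos: [0.5987, -0.0002, 0.0977]
tool_rot: [-0.0, 1.0, -0.0, 0.0]
contact_force: [0.8, 0.2, -0.9]
contact_force: [0.1, -0.7, 0.2]
gripper_width: 0.753
grasp_force: 0.0
time: 67.9
tool_pos: [0.6007, -0.0005, 0.1977]
tool_rot: [0.0, 1.0, -0.0, 0.004]
contact_force: [0.3, -0.7, -0.1]
time: 68.4
tool_pos: [0.557, -0.1617, 0.1913]
top ValueError('attempt to get arg
side ValueError('attempt to get arg
top (array([0.459 , 0.1703]), 131, 131)
side (array([0.452 , 0.1786]), 1, 335)
top [(0.5, array([0.4597, 0.1715, 0.012 ]), 125)]
side [(0.62, array([0.5818, 0.0899, 0.012 ]), 1963), (0.58, array([0.459 , 0.1739, 0.012 ]), 292)]
(array([0.5896, 0.1076]), 24) (array([ 0.5996, -0.0007]), 24)
```

View pics/c8.png

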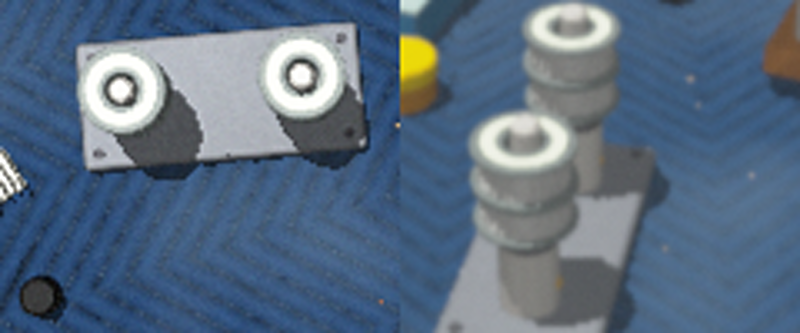

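Both spindles carry two flat reels each, and the tips show at (122,90) and (301,75) in the crop. The orange button shows through the hole of stub_0 at (560,282). Next, the caps.

```bash
python3 -m inch '[{"dx":0.057,"dy":0.103,"dz":0,"rx":0,"ry":0,"rz":0},{"dx":0.057,"dy":0.103,"dz":0,"rx":0,"ry":0,"rz":0},{"dx":0.057,"dy":0.103,"dz":0,"rx":0,"ry":0,"rz":0},{"dx":0.057,"dy":0.103,"dz":0,"rx":0,"ry":0,"rz":0}]'|head -2
python3 -m inch '[{"dx":0,"dy":0,"dz":0.06,"rx":0,"ry":0,"rz":0},{"dx":0,"dy":0,"dz":0.12,"rx":0,"ry":0,"rz":0},{"dx":0,"dy":0,"dz":0.17,"rx":0,"ry":0,"rz":0},{"dx":0,"dy":0,"dz":0.17,"rx":0,"ry":0,"rz":0},{"dx":0,"dy":0,"dz":0.17,"rx":0,"ry":0,"rz":0}]'|head -2
python3 -c "
from h import *
go(.6029,-.2438,.003,0)"
```

```text
time: 69.0
tool_pos: [0.6045, -0.2418, 0.1929]
time: 69.5
tool_pos: [0.6039, -0.2411, 0.0579]
d [-0.0012  0.0034  0.0687] r [-0.0005  0.0006  0.0005] dist 0.055 j6 1.08
```

```bash
python3 -m inch '[{"dx":-0.002,"dy":0.0034,"dz":0.03,"rx":0,"ry":0,"rz":0},{"dx":-0.002,"dy":0.0034,"dz":0.055,"rx":0,"ry":0,"rz":0},{"dx":-0.002,"dy":0.0034,"dz":0.069,"rx":0,"ry":0,"rz":0},{"dx":-0.002,"dy":0.0034,"dz":0.069,"rx":0,"ry":0,"rz":0},{"dx":-0.002,"dy":0.0034,"dz":0.069,"rx":0,"ry":0,"rz":0}]'|head -4
python3 -m inch '[{"dx":0,"dy":0,"dz":0,"rx":0,"ry":0,"rz":0},{"dx":0,"dy":0,"dz":0,"rx":0,"ry":0,"rz":0},{"dx":0,"dy":0,"dz":0,"rx":0,"ry":0,"rz":0},{"dx":0,"dy":0,"dz":0,"rx":0,"ry":0,"rz":0}]' -1
python3 -m inch '[{"dx":0,"dy":0,"dz":0,"rx":0,"ry":0,"rz":0},{"dx":0,"dy":0,"dz":0,"rx":0,"ry":0,"rz":0}]' -0.1|tail -2
python3 -m inch '[{"dx":0,"dy":0,"dz":0,"rx":0,"ry":0,"rz":-0.35},{"dx":0,"dy":0,"dz":0,"rx":0,"ry":0,"rz":-0.35},{"dx":0,"dy":0,"dz":0,"rx":0,"ry":0,"rz":-0.35},{"dx":0,"dy":0,"dz":0,"rx":0,"ry":0,"rz":-0.35}]' >/dev/null
python3 -m inch '[{"dx":0,"dy":0,"dz":0,"rx":0,"ry":0,"rz":-0.35},{"dx":0,"dy":0,"dz":0,"rx":0,"ry":0,"rz":-0.35},{"dx":0,"dy":0,"dz":0,"rx":0,"ry":0,"rz":-0.35},{"dx":0,"dy":0,"dz":0,"rx":0,"ry":0,"rz":-0.35}]' >/dev/null
python3 -m inch '[{"dx":0,"dy":0,"dz":0,"rx":0,"ry":0,"rz":-0.35},{"dx":0,"dy":0,"dz":0,"rx":0,"ry":0,"rz":-0.35},{"dx":0,"dy":0,"dz":0,"rx":0,"ry":0,"rz":-0.35},{"dx":0,"dy":0,"dz":0,"rx":0,"ry":0,"rz":-0.35},{"dx":0,"dy":0,"dz":0,"rx":0,"ry":0,"rz":-0.35}]' |head -4
python3 -m inch '[{"dx":0,"dy":0,"dz":0,"rx":0,"ry":0,"rz":0},{"dx":0,"dy":0,"dz":0,"rx":0,"ry":0,"rz":0},{"dx":0,"dy":0,"dz":0,"rx":0,"ry":0,"rz":0},{"dx":0,"dy":0,"dz":0,"rx":0,"ry":0,"rz":0}]' -1
python3 -m inch '[{"dx":0,"dy":0,"dz":-0.06,"rx":0,"ry":0,"rz":0},{"dx":0,"dy":0,"dz":-0.12,"rx":0,"ry":0,"rz":0},{"dx":0,"dy":0,"dz":-0.18,"rx":0,"ry":0,"rz":0},{"dx":0,"dy":0,"dz":-0.22,"rx":0,"ry":0,"rz":0},{"dx":0,"dy":0,"dz":-0.22,"rx":0,"ry":0,"rz":0}]'
python3 -c "
from h import *
go(.5999,-.0009,.18,90)"
```

```text
time: 70.0
tool_pos: [0.6038, -0.2458, 0.0047]
tool_rot: [0.001, 1.0, -0.0, 0.001]
contact_force: [-0.7, 0.1, -0.0]
time: 70.4
tool_pos: [0.6041, -0.2461, 0.0051]
tool_rot: [0.001, 1.0, -0.0, 0.002]
contact_force: [-0.8, 0.5, 5.7]
gripper_width: 0.276
grasp_force: 59.0
gripper_width: 0.448
grasp_force: 0.0
time: 71.9
tool_pos: [0.6021, -0.2452, 0.0021]
tool_rot: [-0.0, 0.706, 0.708, -0.0]
contact_force: [0.1, -0.1, 0.4]
time: 72.3
tool_pos: [0.6025, -0.2454, 0.0025]
tool_rot: [0.0, 0.706, 0.708, -0.0]
contact_force: [0.6, 0.5, 1.1]
gripper_width: 0.279
grasp_force: 58.9
time: 72.8
tool_pos: [0.6057, -0.247, 0.1863]
tool_rot: [0.006, 0.706, 0.708, 0.002]
contact_force: [0.0, -0.5, 0.3]
gripper_width: 0.274
grasp_force: 59.0
d [ 0.3077 -0.0063  0.006 ] r [0.0073 0.004  0.0021] dist 0.246 j6 -0.5
```

```bash
python3 -m inch '[{"dx":0.308,"dy":-0.004,"dz":0,"rx":0,"ry":0,"rz":0.001},{"dx":0.308,"dy":-0.004,"dz":0,"rx":0,"ry":0,"rz":0.001},{"dx":0.308,"dy":-0.004,"dz":0,"rx":0,"ry":0,"rz":0.001},{"dx":0.308,"dy":-0.004,"dz":0,"rx":0,"ry":0,"rz":0.001},{"dx":0.308,"dy":-0.004,"dz":0,"rx":0,"ry":0,"rz":0.001}]'|head -2
python3 -m inch '[{"dx":0,"dy":0,"dz":0.03,"rx":0,"ry":0,"rz":0},{"dx":0,"dy":0,"dz":0.03,"rx":0,"ry":0,"rz":0},{"dx":0,"dy":0,"dz":0.03,"rx":0,"ry":0,"rz":0},{"dx":0,"dy":0,"dz":0.03,"rx":0,"ry":0,"rz":0}]'|head -2
python3 -m inch '[{"dx":0,"dy":0,"dz":0,"rx":0,"ry":0,"rz":0},{"dx":0,"dy":0,"dz":0,"rx":0,"ry":0,"rz":0}]'|head -2
python3 -c "
from h import *
go(.5999,-.0004,.138,90)"
```

```text
time: 73.3
tool_pos: [0.5973, 0.0032, 0.1771]
time: 73.7
tool_pos: [0.5987, 0.0001, 0.1549]
time: 73.9
tool_pos: [0.5989, 0.0002, 0.1554]
d [-0.0007  0.0012  0.0217] r [0.0009 0.0001 0.0003] dist 0.017 j6 -0.12
```

```bash
python3 -m inch '[{"dx":-0.0007,"dy":0.0012,"dz":0.01,"rx":0.0009,"ry":0,"rz":0},{"dx":-0.0007,"dy":0.0012,"dz":0.02,"rx":0.0009,"ry":0,"rz":0},{"dx":-0.0007,"dy":0.0012,"dz":0.022,"rx":0.0009,"ry":0,"rz":0},{"dx":-0.0007,"dy":0.0012,"dz":0.022,"rx":0.0009,"ry":0,"rz":0},{"dx":-0.0007,"dy":0.0012,"dz":0.022,"rx":0.0009,"ry":0,"rz":0}]'|head -4
python3 -m inch '[{"dx":0,"dy":0,"dz":0,"rx":0,"ry":0,"rz":0},{"dx":0,"dy":0,"dz":0,"rx":0,"ry":0,"rz":0}]'|head -4
python3 -c "
from h import *
go(.5999,-.0004,.130,90)"
```

```text
time: 74.4
tool_pos: [0.5993, 0.0005, 0.1367]
tool_rot: [-0.001, 0.706, 0.708, -0.001]
contact_force: [-0.2, 0.8, -0.5]
time: 74.6
tool_pos: [0.5996, 0.0005, 0.1373]
tool_rot: [-0.0, 0.706, 0.708, -0.0]
contact_force: [0.3, -0.2, 0.1]
d [-0.0011  0.0003  0.0092] r [-0.0004  0.0001  0.0013] dist 0.007 j6 -0.13
```

```bash
python3 -m inch '[{"dx":-0.0011,"dy":0.0003,"dz":0,"rx":0,"ry":0,"rz":0},{"dx":-0.0011,"dy":0.0003,"dz":0.003,"rx":0,"ry":0,"rz":0},{"dx":-0.0011,"dy":0.0003,"dz":0.005,"rx":0,"ry":0,"rz":0},{"dx":-0.0011,"dy":0.0003,"dz":0.007,"rx":0,"ry":0,"rz":0},{"dx":-0.0011,"dy":0.0003,"dz":0.007,"rx":0,"ry":0,"rz":0}]'|head -4
python3 -m inch '[{"dx":0,"dy":0,"dz":0.002,"rx":0,"ry":0,"rz":0},{"dx":0,"dy":0,"dz":0.004,"rx":0,"ry":0,"rz":0},{"dx":0,"dy":0,"dz":0.004,"rx":0,"ry":0,"rz":0}]'|head -4
```

```text
time: 75.1
tool_pos: [0.5993, -0.0003, 0.1308]
tool_rot: [-0.001, 0.706, 0.708, -0.001]
contact_force: [0.2, 0.3, -0.9]
time: 75.4
tool_pos: [0.5994, -0.0003, 0.1277]
tool_rot: [-0.001, 0.706, 0.708, -0.001]
contact_force: [-0.4, 0.1, -0.2]
```

```bash
python3 -m inch '[{"dx":0,"dy":0,"dz":0.003,"rx":0,"ry":0,"rz":0},{"dx":0,"dy":0,"dz":0.006,"rx":0,"ry":0,"rz":0},{"dx":0,"dy":0,"dz":0.008,"rx":0,"ry":0,"rz":0},{"dx":0,"dy":0,"dz":0.008,"rx":0,"ry":0,"rz":0}]'|head -4
python3 -m inch '[{"dx":0,"dy":0,"dz":0.0015,"rx":0,"ry":0,"rz":0},{"dx":0,"dy":0,"dz":0.003,"rx":0,"ry":0,"rz":0},{"dx":0,"dy":0,"dz":0.003,"rx":0,"ry":0,"rz":0}]'|head -4
```

```text
time: 75.8
tool_pos: [0.5993, -0.0003, 0.1212]
tool_rot: [-0.001, 0.706, 0.708, -0.001]
contact_force: [-0.1, -0.5, 0.7]
time: 76.1
tool_pos: [0.6003, -0.0005, 0.1204]
tool_rot: [0.0, 0.706, 0.708, 0.0]
contact_force: [-1.2, 0.2, 4.1]
```

```bash
python3 -m inch '[{"dx":0,"dy":0,"dz":0.002,"rx":0,"ry":0,"rz":0},{"dx":0,"dy":0,"dz":0.003,"rx":0,"ry":0,"rz":0},{"dx":0,"dy":0,"dz":0.003,"rx":0,"ry":0,"rz":0}]'|head -4
python3 -m inch '[{"dx":0,"dy":0,"dz":-0.004,"rx":0,"ry":0,"rz":0},{"dx":0,"dy":0,"dz":-0.004,"rx":0,"ry":0,"rz":0},{"dx":0,"dy":0,"dz":-0.004,"rx":0,"ry":0,"rz":0}]' -0.1|tail -3
python3 -m inch '[{"dx":0,"dy":0,"dz":-0.04,"rx":0,"ry":0,"rz":0},{"dx":0,"dy":0,"dz":-0.1,"rx":0,"ry":0,"rz":0},{"dx":0,"dy":0,"dz":-0.1,"rx":0,"ry":0,"rz":0}]'|head -4
python3 -c "
from h import *
go(.4592,.171,.19,90)"
```

```text
time: 76.4
tool_pos: [0.6017, -0.0007, 0.1205]
tool_rot: [0.002, 0.706, 0.708, 0.001]
contact_force: [-1.5, -0.5, 11.5]
contact_force: [-0.7, 0.5, -0.6]
gripper_width: 0.447
grasp_force: 0.0
time: 77.0
tool_pos: [0.6035, -0.0009, 0.2077]
tool_rot: [0.004, 0.706, 0.708, 0.003]
contact_force: [0.1, -0.1, 1.7]
d [ 0.2152 -0.1802  0.0199] r [0.0073 0.001  0.0012] dist 0.225 j6 -0.13
```

Fully home: it bottomed at TCP 0.1205 with 11.5 N. Now cap 1.

```bash
python3 -m inch '[{"dx":0.215,"dy":-0.178,"dz":0.01,"rx":0,"ry":0,"rz":0.001},{"dx":0.215,"dy":-0.178,"dz":0.01,"rx":0,"ry":0,"rz":0.001},{"dx":0.215,"dy":-0.178,"dz":0.01,"rx":0,"ry":0,"rz":0.001},{"dx":0.215,"dy":-0.178,"dz":0.01,"rx":0,"ry":0,"rz":0.001},{"dx":0.215,"dy":-0.178,"dz":0.01,"rx":0,"ry":0,"rz":0.001}]'|head -2
python3 -m inch '[{"dx":0,"dy":0,"dz":0.06,"rx":0,"ry":0,"rz":0},{"dx":0,"dy":0,"dz":0.12,"rx":0,"ry":0,"rz":0},{"dx":0,"dy":0,"dz":0.17,"rx":0,"ry":0,"rz":0},{"dx":0,"dy":0,"dz":0.17,"rx":0,"ry":0,"rz":0},{"dx":0,"dy":0,"dz":0.17,"rx":0,"ry":0,"rz":0}]'|head -2
python3 -c "
from h import *
go(.4592,.171,.003,90)"
```

```text
time: 77.5
tool_pos: [0.4541, 0.1734, 0.191]
time: 78.0
tool_pos: [0.4563, 0.1712, 0.056]
d [-0.0002  0.0038  0.0663] r [-0.0021  0.0002  0.0002] dist 0.053 j6 0.21
```

```bash
python3 -m inch '[{"dx":-0.0002,"dy":0.003,"dz":0.03,"rx":-0.001,"ry":0,"rz":0},{"dx":-0.0002,"dy":0.003,"dz":0.055,"rx":-0.001,"ry":0,"rz":0},{"dx":-0.0002,"dy":0.003,"dz":0.067,"rx":-0.001,"ry":0,"rz":0},{"dx":-0.0002,"dy":0.003,"dz":0.067,"rx":-0.001,"ry":0,"rz":0},{"dx":-0.0002,"dy":0.003,"dz":0.067,"rx":-0.001,"ry":0,"rz":0}]'|head -4
python3 -m inch '[{"dx":0,"dy":0,"dz":0,"rx":0,"ry":0,"rz":0},{"dx":0,"dy":0,"dz":0,"rx":0,"ry":0,"rz":0},{"dx":0,"dy":0,"dz":0,"rx":0,"ry":0,"rz":0},{"dx":0,"dy":0,"dz":0,"rx":0,"ry":0,"rz":0}]' -1
python3 -m inch '[{"dx":0,"dy":0,"dz":0,"rx":0,"ry":0,"rz":0},{"dx":0,"dy":0,"dz":0,"rx":0,"ry":0,"rz":0}]' -0.1|tail -2
python3 -m inch '[{"dx":0,"dy":0,"dz":0,"rx":0,"ry":0,"rz":0.35},{"dx":0,"dy":0,"dz":0,"rx":0,"ry":0,"rz":0.35},{"dx":0,"dy":0,"dz":0,"rx":0,"ry":0,"rz":0.35},{"dx":0,"dy":0,"dz":0,"rx":0,"ry":0,"rz":0.35}]' >/dev/null
python3 -m inch '[{"dx":0,"dy":0,"dz":0,"rx":0,"ry":0,"rz":0.35},{"dx":0,"dy":0,"dz":0,"rx":0,"ry":0,"rz":0.35},{"dx":0,"dy":0,"dz":0,"rx":0,"ry":0,"rz":0.35},{"dx":0,"dy":0,"dz":0,"rx":0,"ry":0,"rz":0.35}]' >/dev/null
python3 -m inch '[{"dx":0,"dy":0,"dz":0,"rx":0,"ry":0,"rz":0.35},{"dx":0,"dy":0,"dz":0,"rx":0,"ry":0,"rz":0.35},{"dx":0,"dy":0,"dz":0,"rx":0,"ry":0,"rz":0.35},{"dx":0,"dy":0,"dz":0,"rx":0,"ry":0,"rz":0.35},{"dx":0,"dy":0,"dz":0,"rx":0,"ry":0,"rz":0.35}]' |head -4
python3 -m inch '[{"dx":0,"dy":0,"dz":0,"rx":0,"ry":0,"rz":0},{"dx":0,"dy":0,"dz":0,"rx":0,"ry":0,"rz":0},{"dx":0,"dy":0,"dz":0,"rx":0,"ry":0,"rz":0},{"dx":0,"dy":0,"dz":0,"rx":0,"ry":0,"rz":0}]' -1
python3 -m inch '[{"dx":0,"dy":0,"dz":-0.06,"rx":0,"ry":0,"rz":0},{"dx":0,"dy":0,"dz":-0.12,"rx":0,"ry":0,"rz":0},{"dx":0,"dy":0,"dz":-0.18,"rx":0,"ry":0,"rz":0},{"dx":0,"dy":0,"dz":-0.22,"rx":0,"ry":0,"rz":0},{"dx":0,"dy":0,"dz":-0.22,"rx":0,"ry":0,"rz":0}]'
python3 -c "
from h import *
go(.5894,.1081,.18,0)"
```

```text
time: 78.5
tool_pos: [0.4606, 0.1715, 0.0046]
tool_rot: [0.001, 0.707, 0.707, 0.001]
contact_force: [0.8, -0.5, 0.8]
time: 78.9
tool_pos: [0.4608, 0.1715, 0.0048]
tool_rot: [0.001, 0.707, 0.707, 0.001]
contact_force: [-1.6, -0.4, 6.4]
gripper_width: 0.27
grasp_force: 58.8
gripper_width: 0.453
grasp_force: 0.0
time: 80.4
tool_pos: [0.4588, 0.1711, 0.0025]
tool_rot: [0.0, 1.0, -0.002, -0.0]
contact_force: [-0.5, 0.1, 0.3]
time: 80.8
tool_pos: [0.4593, 0.1712, 0.0028]
tool_rot: [-0.0, 1.0, -0.002, 0.0]
contact_force: [0.0, -0.1, 0.9]
gripper_width: 0.276
grasp_force: 58.9
time: 81.3
tool_pos: [0.4624, 0.1719, 0.1852]
tool_rot: [-0.001, 1.0, -0.002, 0.006]
contact_force: [1.7, -0.1, -0.8]
gripper_width: 0.278
grasp_force: 59.0
d [0.1589 0.0793 0.008 ] r [-0.0016 -0.0075 -0.0023] dist 0.142 j6 1.78
```

```bash
python3 -m inch '[{"dx":0.159,"dy":0.079,"dz":0,"rx":0,"ry":0,"rz":-0.002},{"dx":0.159,"dy":0.079,"dz":0,"rx":0,"ry":0,"rz":-0.002},{"dx":0.159,"dy":0.079,"dz":0,"rx":0,"ry":0,"rz":-0.002},{"dx":0.159,"dy":0.079,"dz":0,"rx":0,"ry":0,"rz":-0.002},{"dx":0.159,"dy":0.079,"dz":0,"rx":0,"ry":0,"rz":-0.002}]'|head -2
python3 -m inch '[{"dx":0,"dy":0,"dz":0.04,"rx":0,"ry":0,"rz":0},{"dx":0,"dy":0,"dz":0.04,"rx":0,"ry":0,"rz":0},{"dx":0,"dy":0,"dz":0.04,"rx":0,"ry":0,"rz":0},{"dx":0,"dy":0,"dz":0.04,"rx":0,"ry":0,"rz":0}]'|head -2
python3 -m inch '[{"dx":0,"dy":0,"dz":0,"rx":0,"ry":0,"rz":0},{"dx":0,"dy":0,"dz":0,"rx":0,"ry":0,"rz":0}]'|head -2
python3 -c "
from h import *
go(.5882,.1081,.137,0)"
```

```text
time: 81.8
tool_pos: [0.5855, 0.1069, 0.1765]
time: 82.2
tool_pos: [0.586, 0.108, 0.1479]
time: 82.4
tool_pos: [0.5866, 0.1077, 0.1481]
d [ 0.002  -0.0005  0.0139] r [-0.0001 -0.0015 -0.0004] dist 0.011 j6 1.63
```

```bash
python3 -m inch '[{"dx":0.002,"dy":-0.0005,"dz":0.005,"rx":0,"ry":-0.001,"rz":0},{"dx":0.002,"dy":-0.0005,"dz":0.01,"rx":0,"ry":-0.001,"rz":0},{"dx":0.002,"dy":-0.0005,"dz":0.013,"rx":0,"ry":-0.001,"rz":0},{"dx":0.002,"dy":-0.0005,"dz":0.013,"rx":0,"ry":-0.001,"rz":0},{"dx":0.002,"dy":-0.0005,"dz":0.013,"rx":0,"ry":-0.001,"rz":0}]'|head -4
python3 -c "
from h import *
go(.5882,.1081,.129,0)"
```

```text
time: 82.9
tool_pos: [0.5875, 0.1079, 0.136]
tool_rot: [0.0, 1.0, -0.0, -0.001]
contact_force: [-0.3, -0.4, 0.4]
d [ 0.0009 -0.0003  0.0088] r [ 0.      0.0013 -0.0005] dist 0.007 j6 1.63
```

```bash
python3 -m inch '[{"dx":0.0005,"dy":-0.0003,"dz":0.003,"rx":0,"ry":0,"rz":0},{"dx":0.0005,"dy":-0.0003,"dz":0.006,"rx":0,"ry":0,"rz":0},{"dx":0.0005,"dy":-0.0003,"dz":0.0075,"rx":0,"ry":0,"rz":0},{"dx":0.0005,"dy":-0.0003,"dz":0.0075,"rx":0,"ry":0,"rz":0}]'|head -4
python3 -m inch '[{"dx":0,"dy":0,"dz":0.001,"rx":0,"ry":0,"rz":0},{"dx":0,"dy":0,"dz":0.002,"rx":0,"ry":0,"rz":0},{"dx":0,"dy":0,"dz":0.002,"rx":0,"ry":0,"rz":0}]'|head -4
```

```text
time: 83.3
tool_pos: [0.5878, 0.1081, 0.13]
tool_rot: [0.0, 1.0, -0.0, -0.001]
contact_force: [-0.4, -0.3, -0.5]
time: 83.6
tool_pos: [0.588, 0.1081, 0.1286]
tool_rot: [0.0, 1.0, -0.0, -0.001]
contact_force: [-0.6, 0.2, -0.2]
```

```bash
python3 -m inch '[{"dx":0,"dy":0,"dz":0.003,"rx":0,"ry":0,"rz":0},{"dx":0,"dy":0,"dz":0.006,"rx":0,"ry":0,"rz":0},{"dx":0,"dy":0,"dz":0.009,"rx":0,"ry":0,"rz":0},{"dx":0,"dy":0,"dz":0.009,"rx":0,"ry":0,"rz":0}]'|head -4
python3 -m inch '[{"dx":0,"dy":0,"dz":0.0015,"rx":0,"ry":0,"rz":0},{"dx":0,"dy":0,"dz":0.003,"rx":0,"ry":0,"rz":0},{"dx":0,"dy":0,"dz":0.003,"rx":0,"ry":0,"rz":0}]'|head -4
python3 -m inch '[{"dx":0,"dy":0,"dz":0.0015,"rx":0,"ry":0,"rz":0},{"dx":0,"dy":0,"dz":0.003,"rx":0,"ry":0,"rz":0},{"dx":0,"dy":0,"dz":0.003,"rx":0,"ry":0,"rz":0}]'|head -4
```

```text
time: 84.0
tool_pos: [0.5879, 0.1081, 0.1211]
tool_rot: [0.0, 1.0, -0.0, -0.001]
contact_force: [0.3, -0.4, 0.2]
time: 84.3
tool_pos: [0.5891, 0.1082, 0.1209]
tool_rot: [-0.0, 1.0, -0.0, 0.001]
contact_force: [-2.0, -1.1, 5.4]
time: 84.6
tool_pos: [0.5905, 0.1083, 0.1209]
tool_rot: [-0.0, 1.0, -0.0, 0.002]
contact_force: [-2.0, -0.5, 13.1]
```

Bottomed. Release, retreat and check.

```bash
python3 -m inch '[{"dx":0,"dy":0,"dz":-0.005,"rx":0,"ry":0,"rz":0},{"dx":0,"dy":0,"dz":-0.005,"rx":0,"ry":0,"rz":0},{"dx":0,"dy":0,"dz":-0.005,"rx":0,"ry":0,"rz":0}]' -0.1|tail -3
python3 -m inch '[{"dx":0,"dy":0,"dz":-0.05,"rx":0,"ry":0,"rz":0},{"dx":0,"dy":0,"dz":-0.11,"rx":0,"ry":0,"rz":0},{"dx":0,"dy":0,"dz":-0.14,"rx":0,"ry":0,"rz":0},{"dx":0,"dy":0,"dz":-0.14,"rx":0,"ry":0,"rz":0}]'|head -4
python3 -m inch '[{"dx":-0.27,"dy":0.1,"dz":0,"rx":0,"ry":0,"rz":0},{"dx":-0.27,"dy":0.1,"dz":0,"rx":0,"ry":0,"rz":0},{"dx":-0.27,"dy":0.1,"dz":0,"rx":0,"ry":0,"rz":0},{"dx":-0.27,"dy":0.1,"dz":0,"rx":0,"ry":0,"rz":0},{"dx":-0.27,"dy":0.1,"dz":0,"rx":0,"ry":0,"rz":0}]'|head -2
python3 - <<'E'
from h import *
grab("top","top9"); grab("side","side9")
cv2.imwrite('pics/c9.png',cv2.resize(np.hstack([FR["top"][130:330,190:450],FR["side"][190:340,240:435][:, :]if 0 else cv2.resize(FR["side"][190:330,255:437],(260,200),interpolation=cv2.INTER_CUBIC)]),(800,308),interpolation=cv2.INTER_CUBIC)[:,:,::-1])
b=FR["side"][225:315,265:340]; cv2.imwrite('pics/c9b.png',cv2.resize(b,None,fx=6,fy=6,interpolation=cv2.INTER_CUBIC)[:,:,::-1])
E
```

```text
contact_force: [-0.2, -0.6, 0.2]
gripper_width: 0.453
grasp_force: 0.0
time: 85.3
tool_pos: [0.5905, 0.1083, 0.238]
tool_rot: [-0.0, 1.0, -0.0, 0.004]
contact_force: [-0.4, 1.0, 0.0]
time: 85.8
tool_pos: [0.369, 0.0279, 0.2304]
```

View pics/c9.png

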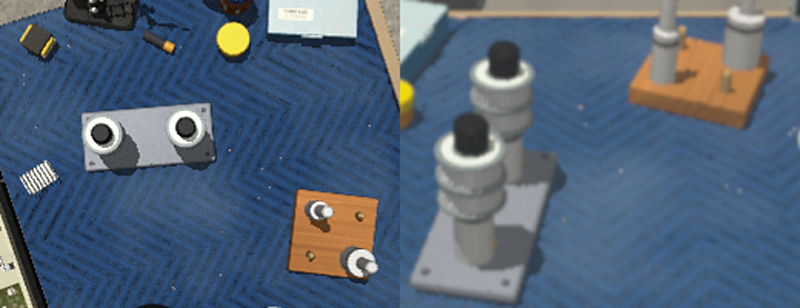

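View pics/c9b.png

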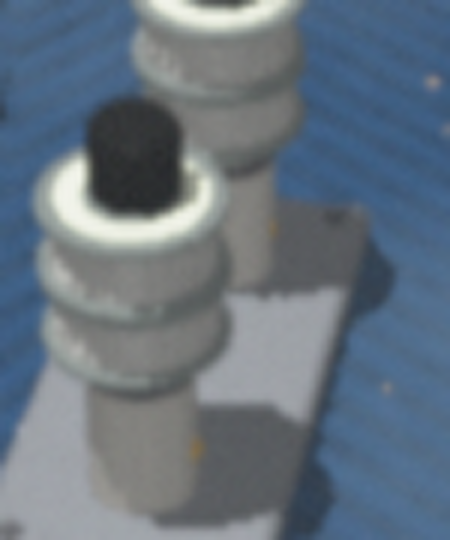

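Both caps are seated over flat reels, and both orange buttons stand out through their holes at (195,448) and (273,228). The narrow and wide spindles are in the rack. Handing in.

```bash
python3 -c "
from plant import ticket
print(ticket.job_done())"
```

```text
the job is handed in; nothing more can be done
None
```

The reel stand is set up and handed in at about 86 s: wide spindle on the empty dowel, two fitting spindles home with both buttons out, all four reels on two to a spindle, and both caps pushed fully down.

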